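# Open the analyser's chamber, load the samples and swing the head back

## Robot

A 6-joint arm with a two-finger parallel gripper is mounted at the origin on the work surface. World frame = base frame: x ahead of the robot, y to its left, z up, the work surface at z = 0. Lengths are in m, angles in rad, forces in N, time in s.
With the tool pointing down it reaches from about 0.275 to 0.775 m from the base axis. Payload 14.6 kg.
Tool frame: the origin (TCP) lies at the very end of the fingers, on their centre line; the grasp point (between the pads) lies 19 mm behind it; z points along the fingers, y is the direction in which the jaws open and shut (so a half turn about z gives the same grasp; the last joint's range is limited). The gripper opens to 85 mm and grips with 20 to 120 N. Pads are 22 mm wide; open, the fingers measure 114 mm over their backs; the gripper's body (76 mm by 85 mm) begins 54 mm behind the grasp point. The pads swing forward as they close: fully open they stand 13 mm farther back than shut.
Start: joints at [-1.325, 0.263, -0.048, 1.259, 0, 1.415], TCP at [0.205, -0.483, 0.231] pointing down, gripper open.
Joint ranges: [-2.65, 2.65], [-0.89, 1.7], [-1.18, 1.37], [-2.13, 2.11], [-1.35, 1.29], [-3.14, 3.14]. Speed limits (rad/s): [1.89, 1.89, 2.57, 2.79, 3.14, 3.14].

## Interface

Orientations are given as a 3x3 rotation matrix whose columns are the frame's x, y, z axes.
In Python, from bench import robot, eyes gives the robot as it stands.
- The arm moves only by the tool drive_tool, never from a script. Its argument "increments" is a list of rows, each a list of 4 numbers: the shift along the tool's x, y, z in units of 25 mm (1.0 is 25 mm), then the turn about the tool's z in units of 6 degrees (1.0 is 6 degrees). A call has exactly 8 rows; each row shifts and turns the pose as measured when the row begins, along the tool's axes as they then stand; what a row does not reach is not made up. A row lasts 1/10 s, in which the tool goes at most 50 mm and 8.59 degrees, less where a joint would pass 70% of its speed; a pose out of reach is approached as far as the arm can. A call is refused whole if a number of a shift passes 1 or a number of a turn 1, either way. A call with a gripper value outside its range is refused whole. "grip" is the closure, from 0 (fully open) to 1 (shut), set as the call begins (left out, the last holds). The fingers move at their own pace and stop on an object; the grip force is fixed at half the most. Time passes only in rows, so rows that do not move let the fingers close, or fill a call up. It gives the time, the measured TCP pose, the force and the opening at its end, in the units of the state.
- robot.get_obs(): the state, without advancing time (a new reading comes with each control period).
- eyes.capture(name): name is "scene" or "top"; returns the picture (420x560x3 uint8, red, green, blue); there is no depth.
- eyes.get_calibration(name): a dict with "fx", "fy", "cx", "cy" (pixels), "rvec" (rotation vector, rad) and "tvec" (3), from world to camera coordinates, as OpenCV has them. Camera axes: x right, y down, z forward; pixel columns grow to the right and rows downward; lengths in m; the calibration is good to about 2 mm. A picture is of the moment at which its call begins. get_calibration takes no time and is no camera call.
- robot.close_job(): hands the job in, once; it reports no verdict.
The state is a dict: "time": time; "q": joint angles; "dq": joint speeds; "tau": joint torques, N m; "eef_pos": TCP position; "ee_rot": TCP orientation; "ft_force": force on the tool from outside, world axes, zero at the start; "torque": the same for the moment, N m; "grip_width": finger opening in m.
Only numpy, scipy, OpenCV 4.12 (cv2) and the standard library are available. Lean on these libraries where they do the work, as an engineer would, in place of code of your own. Each camera call takes 0.05 s, during which the arm holds its last target. There are 200 camera calls.

## Task

Get the bench analyser ready to measure: swing its measuring head fully clear of the chamber, turn both swing tabs fully aside, then lift the metal cover plate out of its frame and lay it flat on the teal mat, handle up. Then stand every sample holder on the desk (there are two to four) upright on the floor inside the open chamber, and finally swing the head back over the chamber, all the way to its stop. Leave the other things on the desk where they are.

Things in the scene. Friction and masses are not known exactly. Their poses are not given: they have to be found in the camera images.
- base: white analyser base 280 (x) x 250 (y) x 80 mm high, teal stripe, fixed; origin at the centre of its underside; at yaw 0 its front faces the robot (-x). Round the chamber in its deck runs an aluminium frame rim 7 mm high (top 87 mm up), 8 mm wide, holding the plate with 2.5 mm play all round. The head arm's post (radius 21 mm, 185 mm high) stands at x = +110, y = 0 mm
- chamber (a point): centre of the chamber's floor, 35 mm above the desk; the chamber is 120 mm along the base's x and 150 mm along its y, 45 mm deep, with upright walls; the axes are the base's. Room for four holders, for example at x +-30, y +-36 mm from this point
- head_arm (a joint): angle of the measuring head's arm (rad) about its upright post: 0 = stop, head right over the chamber's centre; grows anticlockwise seen from above, head towards the base's -y side, up to a stop at 2.0; above about 1.4 the head is clear. Stays where it is left; about 2 N at the head moves it
- post_pivot (a point): point on the upright axis of the arm's post, at its top, 185 mm above the desk
- head_grip (a point): centre of the upright black handle (22 mm diameter, 45 mm high, from 192 to 237 mm above the desk; this point 215 mm up) on top of the measuring head, 130 mm from the post's axis; the head below it is a white cylinder of 64 mm diameter from 142 to 192 mm, with a short dark snout down to 132 mm
- tab_left (a joint): angle of the left tab (base's +y side), rad: 0 = pointing over the plate; anticlockwise from above is positive; it turns either way to stops at +-1.75 (negative: its tip goes to the base's -x, the robot side); past 1.35 either way it is clear of the plate. Stays where it is left; about 1.5 N at the stud moves it
- left_pivot (a point): top of the left tab at its upright pivot, 97 mm above the desk, 107 mm to the +y side of the plate's centre
- left_stud (a point): the upright steel stud on the left tab's inner end, 12 mm diameter, 29 mm high (from 97 to 126 mm above the desk), 44 mm from the pivot; this point 112 mm up. The tab is a flat bar 62 mm long, 14 wide, 8 thick
- tab_right (a joint): angle of the right tab (on the base's -y side), as the left one, rad: 0 = over the plate, anticlockwise from above positive, stops at +-1.75 (positive: its tip goes towards the base's -x, the robot side); past 1.35 either way it is aside
- right_pivot (a point): top of the right tab at its upright pivot, 97 mm above the desk, 107 mm to the -y side of the plate's centre
- right_stud (a point): the stud on the right tab's inner end, same size as the left one
- plate: loose grey metal cover plate 140 (x) x 166 (y) x 8 mm, about 0.3 kg, lying on the deck in the frame over the chamber; origin at the centre of its underside, z up. In its middle stands a black block handle 14 mm thick (x), 60 mm long (y), 32 mm high (8 to 40 mm above the underside)
- mat: teal desk mat 240 (x) x 270 (y) x 3 mm, fixed on the desk to the robot's left; origin at the centre of its underside
- cup1: sample holder, loose, standing on the desk to the robot's right: a white puck of 45 mm diameter and 30 mm height with an upright grey grip pin on top, 20 mm diameter, 32 mm high (62 mm in all), 0.12 kg; origin at the centre of its underside, z up. May be absent
- cup2: sample holder like cup1; may be absent
- cup3: sample holder like cup1; may be absent
- cup4: sample holder like cup1; may be absent
- beaker: glass beaker, 64 mm diameter, 80 mm high, to be left alone; origin under its centre
- jar: capped jar, 60 mm diameter, 90 mm high, to be left alone; origin under its centre
- ref_disc: steel reference disc without a pin, 64 mm diameter, 22 mm high, to be left alone; origin under its centre
- spatula: spatula lying on the desk, to be left alone
Things that resemble listed ones, but are neither listed nor needed, are in the scene too. What is shaped like the cup4 but blue is not meant. Leave any pink look-alike of the plate alone.

How it is judged:
By the outcome, as a careful person would: the job done as asked, in the order asked, and still so for the second after the job is handed in, with the robot touching nothing.
Of cup1, cup2, cup3, cup4 only 2 to 4 are there at a start; the rules pass over those that are not, and their reading is None.
At some moment in a run one of cup1, cup2, cup3, cup4 may be knocked a few centimetres aside while the robot is not near it.
It also fails if it takes over 210 s, if anything falls off the work surface, if the arm or the gripper's body presses on something with over 40 N, if the wrist force passes 120 N, or if a joint passes its speed limit or range.

## Working session

There is one attempt and no reset: what is moved stays moved. The work goes in short steps, Python scripts to look and compute and a tool call to move; the robot and the scene stay as the last step left them, time stands still between calls to the robot, and variables do not carry over. Pictures are saved under pics/ and viewed, about 12 in all and at most 16, crops included, and the job is handed in when it is done.

Besides the shell and the picture viewer there is one more tool, called after ">>>" in YAML: its name, and indented under it one key for each argument. drive_tool: Moves the arm, as the interface text tells. Its arguments: {"type":"object","properties":{"increments":{"type":"array","items":{"type":"array","items":{"type":"number"}}},"grip":{"type":"number"}},"required":["increments"]}

```bash
mkdir -p pics; ls; cat > h.py <<'E'
import numpy as np, cv2
from bench import robot, eyes
def snap(n,f):
    im=eyes.capture(n); cv2.imwrite(f'pics/{f}.png',im[:,:,::-1]); return im
def cal(n):
    c=eyes.get_calibration(n); K=np.array([[c['fx'],0,c['cx']],[0,c['fy'],c['cy']],[0,0,1.]])
    return K,np.array(c['rvec'],float),np.array(c['tvec'],float)
def ray(n,u,v,z):
    K,r,t=cal(n); R=cv2.Rodrigues(r)[0]; o=-R.T@t; d=R.T@np.linalg.inv(K)@[u,v,1.]
    return o+d*(z-o[2])/d[2]
def proj(n,p):
    K,r,t=cal(n); return cv2.projectPoints(np.array(p,float).reshape(-1,1,3),r,t,K,None)[0].reshape(-1,2)
E
python3 - <<'E'
from h import *
for n in('scene','top'):
    snap(n,n+'0'); K,r,t=cal(n);R=cv2.Rodrigues(r)[0];print(n,K[0,0],-R.T@t,R[2])
o=robot.get_obs();print(o)
E
```

```text
pics
scene 404.5422250283288 [ 1.15025233 -0.35117357  0.84597794] [-0.6831748   0.27798223 -0.67527629]
top 390.80348403675856 [ 0.39353272 -0.08044887  1.04939823] [ 0.08449426  0.0121264  -0.99635017]
{'time': 0.1, 'q': array([-1.32530689e+00,  2.63480635e-01, -4.88437510e-02,  1.25940670e+00,
       -4.38312167e-06,  1.41550364e+00]), 'dq': array([ 1.04614091e-03, -2.97858745e-04,  2.53896870e-03, -9.26602883e-04,
        1.08001801e-03, -6.64877695e-06]), 'tau': array([ 3.18285725e-03, -6.38577676e+01,  3.85063434e+01,  1.00624896e-02,
       -7.89390219e-05,  1.01243020e-05]), 'eef_pos': array([ 0.20476228, -0.48316632,  0.23088122]), 'ee_rot': array([[ 9.20756156e-01,  3.90138498e-01, -2.31426491e-04],
       [ 3.90138541e-01, -9.20755721e-01,  9.05665320e-04],
       [ 1.40247642e-04, -9.24185312e-04, -9.99999563e-01]]), 'ft_force': array([0.03671205, 0.76053633, 0.48941726]), 'torque': array([-0.03910499, -0.03726936,  0.00876814]), 'grip_width': 0.08528422579756188}
```

View pics/scene0.png

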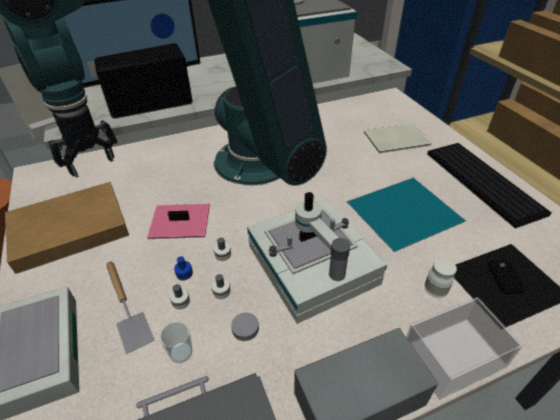

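View pics/top0.png

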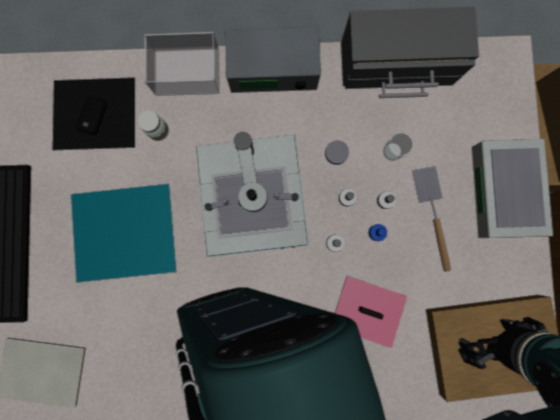

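The scene view shows the base at about (315,255) and the mat at (405,212). It also shows three white cups at (222,247), (221,285) and (179,295), and the blue decoy at (183,267). The pink plate decoy is at (180,220). In the top view, the cups are at (348,197), (387,199) and (336,242), the blue one at (378,232), the disc at (337,152), the beaker at (395,148), and the real plate under the head at (252,200). I'll check this with a close crop.

```bash
python3 - <<'E'
from h import *
im=cv2.imread('pics/top0.png'); c=im[120:262,185:415]
c=cv2.resize(c,None,fx=3.4,fy=3.4,interpolation=cv2.INTER_CUBIC); c=cv2.convertScaleAbs(c,alpha=1.4); cv2.imwrite('pics/crop1.png',c)
hsv=cv2.cvtColor(im,cv2.COLOR_BGR2HSV)
# mat
m=cv2.inRange(hsv,(80,120,40),(100,255,200)); m[:, 185:]=0
r=cv2.minAreaRect(np.argwhere(m)[:,::-1].astype(np.float32)); print('mat',r,ray('top',*r[0],.003))
for p in cv2.boxPoints(r): print(ray('top',*p,.003)[:2])
# white pucks: local bright centroid
g=cv2.cvtColor(im,cv2.COLOR_BGR2GRAY)
for n,(u,v) in dict(a=(348,197),b=(387,199),c=(336,242),d=(378,232)).items():
    w=g[v-12:v+13,u-12:u+13]; print(n,w.max(),np.median(w),ray('top',u,v,.06)[:2])
E
```

```text
mat ((122.33450317382812, 232.65391540527344), (87.25305938720703, 100.4517593383789), 83.94580841064453) [0.43760134 0.33893088 0.003     ]
[0.54555213 0.48831142]
[0.56595895 0.21559918]
[0.33184979 0.19259369]
[0.31148675 0.46010737]
a 160 141.0 [ 0.50848648 -0.2602809 ]
b 160 146.0 [ 0.50029278 -0.35866972]
c 160 144.0 [ 0.39545048 -0.22494984]
d 150 131.0 [ 0.41742314 -0.33158081]
```

View pics/crop1.png

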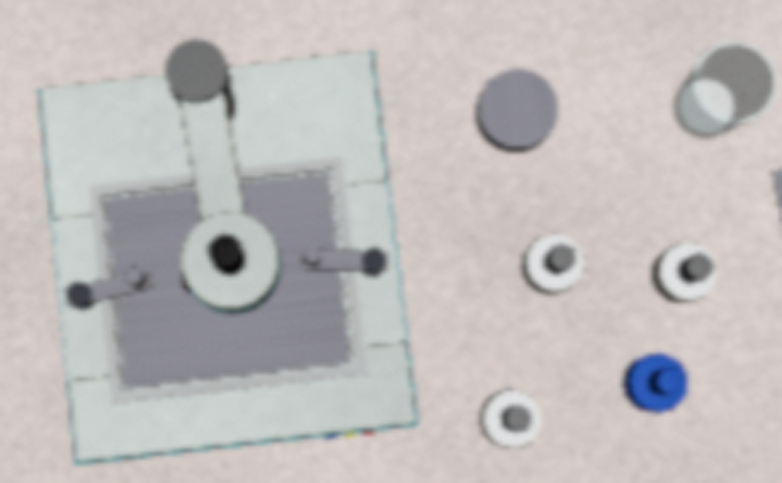

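```bash
python3 - <<'E'
from h import *
f=lambda u,v,z:ray('top',185+u/3.4,120+v/3.4,z)[:2]
C=np.array([f(*p,.08) for p in((40,90),(375,52),(418,425),(75,462))]);print(C,C.mean(0),[np.linalg.norm(C[i]-C[i-1]) for i in range(4)])
ex=(C[0]+C[1]-C[2]-C[3]);y1=np.arctan2(ex[1],ex[0]);ey=C[0]+C[3]-C[1]-C[2];y2=np.arctan2(-ey[0],ey[1]);print('yaw',y1,y2)
P=np.array([f(*p,.087) for p in((103,194),(330,166),(353,368),(122,388))]);print('plate',P.mean(0))
for n,p in dict(post=(197,70,.185),grip=(226,254,.237),lpiv=(80,295,.105),rpiv=(374,262,.105),lst=(138,278,.126),rst=(312,258,.126),a=(561,258,.062),b=(697,267,.062),c=(517,417,.062),a0=(553,265,.03),b0=(684,272,.03),c0=(511,419,.03),disc=(517,110,.022)).items(): print(n,f(*p))
y=(y1+y2)/2;R=np.array([[np.cos(y),-np.sin(y)],[np.sin(y),np.cos(y)]])
print('post from base',C.mean(0)+R@[.11,0],'grip',C.mean(0)+R@[-.02,0])
for q in [(-.02,.107),(-.02,-.107),(-.02,.063),(-.02,-.063)]: print(q,C.mean(0)+R@q)
E
```

```text
[[ 0.64682562  0.1192382 ]
 [ 0.66728496 -0.13094643]
 [ 0.39008233 -0.15263404]
 [ 0.37064899  0.0973367 ]] [ 0.51871047 -0.01675139] [np.float64(0.27704369079990476), np.float64(0.2510197817572417), np.float64(0.2780497216713689), np.float64(0.25072499269692095)]
yaw 0.07860665514258385 0.07959207034852854
plate [ 0.50065417 -0.01694895]
post [ 0.62942797 -0.00704909]
grip [ 0.4990764  -0.02668413]
lpiv [0.48995959 0.08734274]
rpiv [ 0.50713904 -0.12366806]
lst [0.49851316 0.04272851]
rst [ 0.50878678 -0.07947193]
a [ 0.51094742 -0.26510543]
b [ 0.50103807 -0.36573182]
c [ 0.39374824 -0.22724144]
a0 [ 0.50952244 -0.2646993 ]
b0 [ 0.50097029 -0.36482172]
c0 [ 0.39237058 -0.22736746]
disc [ 0.63353469 -0.24358001]
post from base [ 0.62836653 -0.00805953] grip [ 0.49877301 -0.01833173]
(-0.02, 0.107) [0.4903182  0.08833371]
(-0.02, -0.107) [ 0.50722782 -0.12499717]
(-0.02, 0.063) [0.49379494 0.04447129]
(-0.02, -0.063) [ 0.50375107 -0.08113475]
```

>>> drive_tool:
  increments:
    - [0.75,-0.51,-0.3,0]
    - [0.75,-0.51,-0.3,0]
    - [0.75,-0.51,-0.3,0]
    - [0.75,-0.51,-0.3,0]
    - [0.75,-0.51,-0.2,0]
    - [0.75,-0.51,-0.2,0]
    - [0.75,-0.51,0,0]
    - [0.75,-0.51,0,0]
  grip: 0.3

```text
time: 0.9
eef_pos: [0.3048, -0.3261, 0.2702]
ee_rot: [[0.922, 0.386, -0.002], [0.386, -0.922, 0.006], [0.0, -0.006, -1.0]]
ft_force: [-0.2, -0.1, -0.5]
grip_width: 0.0596
```

```bash
cat >> h.py <<'E'
def need(x,y,z,yaw=None):
    "remaining shift in tool units and turn units to a target TCP pose (tool down)"
    o=robot.get_obs(); R=o['ee_rot']; d=R.T@(np.array([x,y,z])-o['eef_pos'])/.025
    cy=np.arctan2(R[1,0],R[0,0]); t=0
    if yaw is not None: t=-np.rad2deg((yaw-cy+np.pi)%(2*np.pi)-np.pi)/6
    print('t',round(o['time'],2),'pos',o['eef_pos'].round(4),'yaw',round(cy,3),'q1,6',o['q'][[0,5]].round(2),'F',o['ft_force'].round(1),'w',round(o['grip_width'],3),'\n NEED',d.round(2),'turn',round(t,2))
E
python3 -c "
from h import *
need(.4985,-.0265,.28)"
```

```text
t 0.9 pos [ 0.3048 -0.3261  0.2702] yaw 0.397 q1,6 [-1.    1.74] F [-0.2 -0.1 -0.5] w 0.06 
 NEED [11.78 -8.06 -0.34] turn 0
```

>>> drive_tool:
  increments:
    - [0.74,-0.5,-0.04,0]
    - [0.74,-0.5,-0.04,0]
    - [0.74,-0.5,-0.04,0]
    - [0.74,-0.5,-0.04,0]
    - [0.74,-0.5,-0.04,0]
    - [0.74,-0.5,-0.04,0]
    - [0.74,-0.5,-0.04,0]
    - [0.74,-0.5,-0.04,0]

```text
time: 1.7
eef_pos: [0.4051, -0.1691, 0.2779]
ee_rot: [[0.923, 0.386, -0.005], [0.386, -0.923, 0.008], [-0.001, -0.009, -1.0]]
ft_force: [-0.1, -0.7, -0.2]
grip_width: 0.0598
```

>>> drive_tool:
  increments:
    - [0.74,-0.5,0,0]
    - [0.74,-0.5,0,0]
    - [0.74,-0.5,0,0]
    - [0.74,-0.5,0,0]
    - [0.74,-0.5,0,0]
    - [0.7,-0.5,0,0]
    - [0.5,-0.4,0,0]
    - [0,0,0,0]

```text
time: 2.5
eef_pos: [0.4881, -0.0353, 0.2767]
ee_rot: [[0.921, 0.388, -0.008], [0.388, -0.921, 0.01], [-0.004, -0.012, -1.0]]
ft_force: [0.5, 0.1, -0.1]
grip_width: 0.0596
```

```bash
python3 - <<'E'
from h import *
need(.4985,-.0265,.197)
im=snap('scene','s1'); c=cv2.resize(im[130:300,200:400],None,fx=3.5,fy=3.5,interpolation=2); cv2.imwrite('pics/s1c.png',cv2.convertScaleAbs(c[:,:,::-1],alpha=1.3))
print(proj('scene',[(.4985,-.0265,.237),(.499,-.0265,.197)]))
E
```

```text
t 2.5 pos [ 0.4881 -0.0353  0.2767] yaw 0.399 q1,6 [-0.24  2.5 ] F [ 0.5  0.1 -0.1] w 0.06 
 NEED [ 0.53 -0.12  3.19] turn 0
[[308.1949582  192.5060314 ]
 [307.75619552 205.38353238]]
```

View pics/s1c.png

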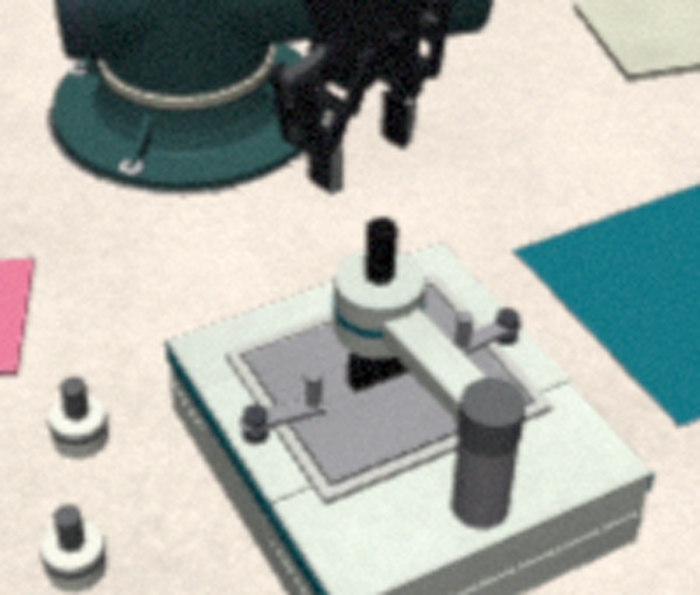

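The crop shows the handle top at scene pixel (309,193), against (308,192.5) predicted. The fingers straddle it, so I'll descend and grip.

>>> drive_tool:
  increments:
    - [0.27,-0.06,0,0]
    - [0.26,-0.06,0.2,0]
    - [0,0,0.5,0]
    - [0,0,0.5,0]
    - [0,0,0.5,0]
    - [0,0,0.5,0]
    - [0,0,0.5,0]
    - [0,0,0.3,0]

```text
time: 3.35
eef_pos: [0.4995, -0.0297, 0.1976]
ee_rot: [[0.924, 0.383, -0.008], [0.384, -0.923, 0.009], [-0.004, -0.011, -1.0]]
ft_force: [-0.0, 0.3, 0.2]
grip_width: 0.0599
```

>>> drive_tool:
  increments:
    - [0,0,0.05,0]
    - [0,0,0,0]
    - [0,0,0,0]
    - [0,0,0,0]
    - [0,0,0,0]
    - [0,0,0,0]
    - [0,0,0,0]
    - [0,0,0,0]
  grip: 1

```text
time: 4.15
eef_pos: [0.4991, -0.03, 0.1959]
ee_rot: [[0.924, 0.383, -0.01], [0.383, -0.924, 0.009], [-0.006, -0.012, -1.0]]
ft_force: [-0.8, 1.6, -4.6]
grip_width: 0.0207
```

```bash
cat >> h.py <<'E'
def arc(px,py,deg=-1.0):
    "tool-axis shift for one row of deg turn units (+ = clockwise from above) about pivot"
    o=robot.get_obs(); R=o['ee_rot']; a=-np.deg2rad(6*deg); r=o['eef_pos'][:2]-[px,py]
    c,s=np.cos(a),np.sin(a); d=np.array([c*r[0]-s*r[1],s*r[0]+c*r[1]])-r
    print('radius',np.hypot(*r).round(4),'angle',np.arctan2(r[1],r[0]).round(3),'row',(R.T@[d[0],d[1],0]/.025).round(3))
E
python3 -c "
from h import *
need(.4985,-.0265,.199); arc(.6287,-.0076)"
```

```text
t 4.15 pos [ 0.4991 -0.03    0.1959] yaw 0.393 q1,6 [-0.23  2.52] F [-0.8  1.6 -4.6] w 0.021 
 NEED [ 0.03 -0.14 -0.12] turn 0
radius 0.1315 angle -2.97 row [-0.093  0.543 -0.006]
```

>>> drive_tool:
  increments:
    - [-0.09,0.54,-0.02,-1]
    - [-0.09,0.54,-0.02,-1]
    - [-0.09,0.54,0,-1]
    - [-0.09,0.54,0,-1]
    - [-0.09,0.54,0,-1]
    - [-0.09,0.54,0,-1]
    - [-0.09,0.54,0,-1]
    - [-0.09,0.54,0,-1]

```text
time: 4.95
eef_pos: [0.5621, -0.1206, 0.1959]
ee_rot: [[0.306, 0.952, -0.007], [0.952, -0.306, 0.008], [0.006, -0.009, -1.0]]
ft_force: [3.6, 5.3, -3.9]
grip_width: 0.0206
```

```bash
python3 -c "
from h import *
need(.4985,-.0265,.199); arc(.6287,-.0076)"
```

```text
t 4.95 pos [ 0.5621 -0.1206  0.1959] yaw 1.259 q1,6 [-0.36  1.53] F [ 3.6  5.3 -3.9] w 0.021 
 NEED [ 2.8  -3.58 -0.08] turn 0
radius 0.1312 angle -2.103 row [-0.092  0.541 -0.005]
```

>>> drive_tool:
  increments:
    - [-0.09,0.54,0,-1]
    - [-0.09,0.54,0,-1]
    - [-0.09,0.54,0,-1]
    - [-0.09,0.54,0,-1]
    - [-0.09,0.54,0,-1]
    - [-0.09,0.54,0,-1]
    - [-0.09,0.54,0,-1]
    - [-0.09,0.54,0,-1]

```text
time: 5.75
eef_pos: [0.6731, -0.1322, 0.1958]
ee_rot: [[-0.529, 0.849, -0.004], [0.849, 0.529, 0.01], [0.01, 0.001, -1.0]]
ft_force: [-1.3, 4.2, -1.1]
grip_width: 0.0207
```

>>> drive_tool:
  increments:
    - [0,0,0,0]
    - [0,0,0,0]
    - [0,0,0,0]
    - [0,0,-0.4,0]
    - [0,0,-0.7,0]
    - [0,0,-0.8,0]
    - [0,0,-0.8,0]
    - [0,0,-0.6,0]
  grip: 0.4

```text
time: 6.55
eef_pos: [0.6712, -0.1335, 0.2841]
ee_rot: [[-0.521, 0.854, -0.004], [0.854, 0.521, 0.01], [0.011, 0.001, -1.0]]
ft_force: [0.1, 0.3, -0.1]
grip_width: 0.0512
```

```bash
python3 -c "
from h import *
arc(.6287,-.0076); need(.496,.0437,.16,1.65)"
```

```text
radius 0.1328 angle -1.245 row [-0.094  0.548 -0.   ]
t 6.55 pos [ 0.6712 -0.1335  0.2841] yaw 2.118 q1,6 [-0.32  0.7 ] F [ 0.1  0.3 -0.1] w 0.051 
 NEED [ 9.65 -2.3   5.06] turn 4.47
```

>>> drive_tool:
  increments:
    - [0,0,0,0.9]
    - [0,0,0,0.9]
    - [0,0,0,0.9]
    - [0,0,0,0.9]
    - [0,0,0,0.87]
    - [0.63,-0.53,0,0]
    - [0.63,-0.53,0,0]
    - [0.63,-0.53,0,0]

```text
time: 7.35
eef_pos: [0.6266, -0.0907, 0.295]
ee_rot: [[-0.045, 0.999, 0.006], [0.999, 0.045, 0.006], [0.006, 0.007, -1.0]]
ft_force: [0.0, 0.5, 0.7]
grip_width: 0.051
```

>>> drive_tool:
  increments:
    - [0.63,-0.53,0,0]
    - [0.63,-0.53,0,0]
    - [0.63,-0.53,0,0]
    - [0.63,-0.53,0,0]
    - [0.63,-0.53,0.2,0]
    - [0.63,-0.53,0.5,0]
    - [0.63,-0.53,0.6,0]
    - [0.5,-0.4,0.6,0]

```text
time: 8.15
eef_pos: [0.5127, 0.0312, 0.2564]
ee_rot: [[-0.033, 0.999, 0.019], [0.999, 0.033, 0.004], [0.003, 0.02, -1.0]]
ft_force: [0.9, -0.3, 1.2]
grip_width: 0.0515
```

```bash
python3 - <<'E'
from h import *
need(.497,.0435,.1015,1.65)
im=snap('scene','s2'); c=cv2.resize(im[160:320,210:400],None,fx=3.6,fy=3.6,interpolation=2); cv2.imwrite('pics/s2c.png',cv2.convertScaleAbs(c[:,:,::-1],alpha=1.3))
print((proj('scene',[(.497,.0435,.126),(.5088,-.0795,.126),(.4905,.088,.105),(.507,-.1245,.105)])-[210,160])*3.6)
E
```

```text
t 8.15 pos [0.5127 0.0312 0.2564] yaw 1.603 q1,6 [-0.1   1.44] F [ 0.9 -0.3  1.2] w 0.051 
 NEED [ 0.49 -0.73  6.18] turn -0.44
[[436.48574129 210.19466715]
 [284.65789982 269.34677318]
 [484.27002967 208.96531508]
 [223.47215642 307.19144459]]
```

View pics/s2c.png

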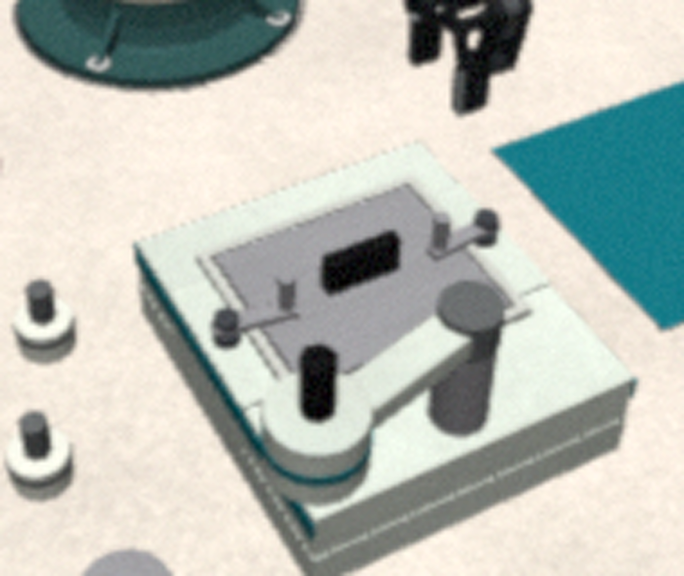

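```bash
python3 - <<'E'
from h import *
for n,(u,v,z) in dict(l=(441,216,.126),r=(288,281,.126),lp=(487,216,.1),rp=(227,316,.1),plateh=(361,243,.12)).items(): print(n,ray('scene',210+u/3.6,160+v/3.6,z)[:2])
E
```

```text
l [0.50359352 0.04369505]
r [ 0.51983507 -0.08170516]
lp [0.49347033 0.0891772 ]
rp [ 0.51126578 -0.12370045]
plateh [ 0.50067082 -0.01760315]
```

>>> drive_tool:
  increments:
    - [0.25,-0.38,0.5,-0.44]
    - [0.24,-0.38,0.8,0]
    - [0,0,0.8,0]
    - [0,0,0.8,0]
    - [0,0,0.8,0]
    - [0,0,0.3,0]
    - [0,0,0,0]
    - [0,0,0,0]

```text
time: 9.0
eef_pos: [0.4931, 0.0431, 0.1593]
ee_rot: [[-0.074, 0.997, 0.026], [0.997, 0.074, 0.004], [0.002, 0.026, -1.0]]
ft_force: [0.2, -0.4, 0.6]
grip_width: 0.0508
```

```bash
python3 - <<'E'
from h import *
need(.498,.0433,.1015,1.65)
E
```

```text
t 9.0 pos [0.4931 0.0431 0.1593] yaw 1.645 q1,6 [-0.08  1.42] F [ 0.2 -0.4  0.6] w 0.051 
 NEED [-0.01  0.14  2.32] turn -0.05
```

>>> drive_tool:
  increments:
    - [0,0.14,0.2,0]
    - [0,0.14,0.5,0]
    - [0,0,0.5,0]
    - [0,0,0.5,0]
    - [0,0,0.4,0]
    - [0,0,0.1,0]
    - [0,0,0,0]
    - [0,0,0,0]

```text
time: 9.8
eef_pos: [0.5052, 0.0436, 0.1026]
ee_rot: [[-0.073, 0.997, 0.03], [0.997, 0.073, 0.004], [0.001, 0.03, -1.0]]
ft_force: [0.6, -1.0, 0.3]
grip_width: 0.0511
```

>>> drive_tool:
  increments:
    - [0,0,0,0]
    - [0,0,0,0]
    - [0,0,0,0]
    - [0,0,0,0]
    - [0,0,0,0]
    - [0,0,0,0]
    - [0,0,0,0]
    - [0,0,0,0]
  grip: 1

```text
time: 10.6
eef_pos: [0.5055, 0.0437, 0.1037]
ee_rot: [[-0.073, 0.997, 0.032], [0.997, 0.073, 0.004], [0.001, 0.032, -0.999]]
ft_force: [0.9, 0.7, -0.4]
grip_width: 0.0093
```

```bash
python3 -c "
from h import *
arc(.4905,.0883); need(.498,.0437,.104,1.65)"
```

```text
radius 0.047 angle -1.247 row [0.059 0.188 0.006]
t 10.6 pos [0.5055 0.0437 0.1037] yaw 1.644 q1,6 [-0.08  1.42] F [ 0.9  0.7 -0.4] w 0.009 
 NEED [ 0.02 -0.3  -0.02] turn -0.05
```

>>> drive_tool:
  increments:
    - [0.05,0.18,0,-1]
    - [0.05,0.18,0,-1]
    - [0.05,0.18,0,-1]
    - [0.05,0.18,0,-1]
    - [0.05,0.18,0,-1]
    - [0.05,0.18,0,-1]
    - [0.05,0.18,0,-1]
    - [0,0,0,0]

```text
time: 11.4
eef_pos: [0.5329, 0.0649, 0.1038]
ee_rot: [[-0.74, 0.672, 0.033], [0.672, 0.74, 0.006], [-0.02, 0.027, -0.999]]
ft_force: [0.7, 3.5, -0.2]
grip_width: 0.0096
```

```bash
python3 -c "
from h import *
arc(.4905,.0883); need(.498,.0437,.104,1.65)"
```

```text
radius 0.0484 angle -0.505 row [0.057 0.194 0.004]
t 11.4 pos [0.5329 0.0649 0.1038] yaw 2.404 q1,6 [-0.03  0.7 ] F [ 0.7  3.5 -0.2] w 0.01 
 NEED [ 0.46 -1.56 -0.06] turn 7.2
```

>>> drive_tool:
  increments:
    - [0.05,0.18,0,-1]
    - [0.05,0.18,0,-1]
    - [0.05,0.18,0,-1]
    - [0.05,0.18,0,-1]
    - [0.05,0.18,0,-1]
    - [0.05,0.18,0,-1]
    - [0.05,0.18,0,-1]
    - [0,0,0,0]

```text
time: 12.2
eef_pos: [0.5388, 0.0984, 0.104]
ee_rot: [[-0.999, 0.003, 0.035], [0.003, 1.0, 0.011], [-0.035, 0.011, -0.999]]
ft_force: [0.5, 4.1, -2.1]
grip_width: 0.0098
```

```bash
python3 -c "
from h import *
arc(.4925,.0883); need(.498,.0437,.104,1.65)"
```

```text
radius 0.0474 angle 0.215 row [0.053 0.191 0.   ]
t 12.2 pos [0.5388 0.0984 0.104 ] yaw 3.138 q1,6 [0.03 0.03] F [ 0.5  4.1 -2.1] w 0.01 
 NEED [ 1.62 -2.19 -0.08] turn 14.21
```

>>> drive_tool:
  increments:
    - [0,0,0,0]
    - [0,0,0,0]
    - [0,0,0,0]
    - [0,0,-0.5,0]
    - [0,0,-0.8,0]
    - [0,0,-0.8,0]
    - [0,0,-0.8,0]
    - [0,0,-0.5,0]
  grip: 0.4

```text
time: 13.0
eef_pos: [0.5345, 0.0949, 0.1907]
ee_rot: [[-0.999, 0.023, 0.032], [0.023, 1.0, 0.008], [-0.032, 0.009, -0.999]]
ft_force: [1.1, 0.7, 0.7]
grip_width: 0.0512
```

>>> drive_tool:
  increments:
    - [0.1,-0.9,0,0]
    - [0.1,-0.9,0,0]
    - [0.1,-0.9,0,0]
    - [0.1,-0.9,0,0]
    - [0.1,-0.9,0,0]
    - [0.1,-0.9,0,0]
    - [0.1,-0.9,0,0]
    - [0.1,-0.8,0,0]

```text
time: 13.8
eef_pos: [0.5094, -0.0888, 0.1918]
ee_rot: [[-0.999, 0.033, 0.037], [0.033, 0.999, 0.005], [-0.037, 0.006, -0.999]]
ft_force: [0.1, 0.1, -0.2]
grip_width: 0.0513
```

>>> drive_tool:
  increments:
    - [0,0,0,1]
    - [0,0,0,1]
    - [0,0,0,1]
    - [0,0,0,1]
    - [0,0,0,1]
    - [0,0,0,1]
    - [0,0,0,1]
    - [0,0,0,1]

```text
time: 14.6
eef_pos: [0.5079, -0.0944, 0.1923]
ee_rot: [[-0.604, 0.796, 0.037], [0.797, 0.605, 0.002], [-0.021, 0.031, -0.999]]
ft_force: [0.6, 0.5, -0.7]
grip_width: 0.0509
```

>>> drive_tool:
  increments:
    - [0,0,0,1]
    - [0,0,0,1]
    - [0,0,0,1]
    - [0,0,0,1]
    - [0,0,0,1]
    - [0,0,0,1]
    - [0,0,0,0]
    - [0,0,0,0]

```text
time: 15.4
eef_pos: [0.5069, -0.0966, 0.1929]
ee_rot: [[0.019, 0.999, 0.037], [1.0, -0.019, -0.001], [-0.0, 0.037, -0.999]]
ft_force: [-0.4, -0.6, -0.7]
grip_width: 0.0514
```

```bash
python3 -c "
from h import *
need(.517,-.081,.104,1.65); print(robot.get_obs()['ee_rot'].round(3))"
```

```text
t 15.4 pos [ 0.5069 -0.0966  0.1929] yaw 1.552 q1,6 [-0.35  1.24] F [-0.4 -0.6 -0.7] w 0.051 
 NEED [0.63 0.26 3.57] turn -0.94
[[ 0.019  0.999  0.037]
 [ 1.    -0.019 -0.001]
 [-0.     0.037 -0.999]]
```

>>> drive_tool:
  increments:
    - [0.3,0.1,0.4,0]
    - [0.3,0.1,0.6,0]
    - [0,0,0.7,0]
    - [0,0,0.7,0]
    - [0,0,0.6,0]
    - [0,0,0.4,0]
    - [0,0,0.1,0]
    - [0,0,0,0]

```text
time: 16.2
eef_pos: [0.5159, -0.0785, 0.0992]
ee_rot: [[0.006, 0.999, 0.036], [1.0, -0.006, -0.001], [-0.0, 0.036, -0.999]]
ft_force: [-0.7, 0.5, -1.3]
grip_width: 0.051
```

```bash
python3 -c "
from h import *
need(.517,-.081,.104,1.65)"
```

```text
t 16.2 pos [ 0.5159 -0.0785  0.0992] yaw 1.565 q1,6 [-0.31  1.26] F [-0.7  0.5 -1.3] w 0.051 
 NEED [-0.1   0.05 -0.19] turn -0.82
```

>>> drive_tool:
  increments:
    - [-0.05,0,-0.2,0]
    - [0,0,0,0]
    - [0,0,0,0]
    - [0,0,0,0]
    - [0,0,0,0]
    - [0,0,0,0]
    - [0,0,0,0]
    - [0,0,0,0]
  grip: 1

```text
time: 17.0
eef_pos: [0.5161, -0.0799, 0.1059]
ee_rot: [[0.006, 0.999, 0.038], [1.0, -0.006, -0.001], [-0.001, 0.038, -0.999]]
ft_force: [0.4, -0.7, -3.3]
grip_width: 0.0095
```

```bash
python3 -c "
from h import *
arc(.509,-.1245); need(.517,-.081,.104,1.65)"
```

```text
radius 0.0452 angle 1.414 row [ 0.019 -0.188 -0.007]
t 17.0 pos [ 0.5161 -0.0799  0.1059] yaw 1.565 q1,6 [-0.32  1.26] F [ 0.4 -0.7 -3.3] w 0.009 
 NEED [-0.04  0.03  0.08] turn -0.81
```

>>> drive_tool:
  increments:
    - [0.01,-0.18,0,-1]
    - [0.01,-0.18,0,-1]
    - [0.01,-0.18,0,-1]
    - [0.01,-0.18,0,-1]
    - [0.01,-0.18,0,-1]
    - [0.01,-0.18,0,-1]
    - [0.01,-0.18,0,-1]
    - [0.01,-0.18,0,-1]

```text
time: 17.8
eef_pos: [0.481, -0.0904, 0.1058]
ee_rot: [[-0.759, 0.65, 0.037], [0.65, 0.76, -0.0], [-0.029, 0.024, -0.999]]
ft_force: [-0.0, -0.5, -1.3]
grip_width: 0.0096
```

```bash
python3 -c "
from h import *
arc(.509,-.1245); need(.517,-.081,.104,1.65)"
```

```text
radius 0.0441 angle 2.257 row [ 0.023 -0.183 -0.005]
t 17.8 pos [ 0.481  -0.0904  0.1058] yaw 2.434 q1,6 [-0.36  0.35] F [-0.  -0.5 -1.3] w 0.01 
 NEED [-0.85  1.22  0.12] turn 7.48
```

>>> drive_tool:
  increments:
    - [0.02,-0.18,0,-1]
    - [0.02,-0.18,0,-1]
    - [0.02,-0.18,0,-1]
    - [0.02,-0.18,0,-1]
    - [0.02,-0.18,0,-1]
    - [0.02,-0.18,0,-1]
    - [0.02,-0.18,0,-1]
    - [0.02,-0.18,0,-1]

```text
time: 18.6
eef_pos: [0.4658, -0.1244, 0.1058]
ee_rot: [[-0.986, -0.163, 0.039], [-0.163, 0.987, -0.003], [-0.038, -0.009, -0.999]]
ft_force: [2.9, -0.8, -6.7]
grip_width: 0.0093
```

>>> drive_tool:
  increments:
    - [0.02,-0.18,0,-1]
    - [0.02,-0.18,0,-1]
    - [0,0,0,0]
    - [0,0,0,0]
    - [0,0,0,0]
    - [0,0,0,0]
    - [0,0,0,0]
    - [0,0,0,0]

```text
time: 19.4
eef_pos: [0.467, -0.1341, 0.1058]
ee_rot: [[-0.93, -0.366, 0.039], [-0.366, 0.931, -0.003], [-0.036, -0.017, -0.999]]
ft_force: [0.9, -2.7, -4.4]
grip_width: 0.0098
```

```bash
python3 -c "
from h import *
arc(.509,-.1245); need(.517,-.081,.104,1.65)"
```

```text
radius 0.0431 angle -2.916 row [ 0.017 -0.179  0.003]
t 19.4 pos [ 0.467  -0.1341  0.1058] yaw -2.767 q1,6 [-0.46 -0.83] F [ 0.9 -2.7 -4.4] w 0.01 
 NEED [-2.63  1.25  0.14] turn 17.82
```

>>> drive_tool:
  increments:
    - [0,0,0,0]
    - [0,0,0,0]
    - [0,0,0,0]
    - [0,0,-0.5,0]
    - [0,0,-0.8,0]
    - [0,0,-0.8,0]
    - [0,0,-0.8,0]
    - [0,0,-0.5,0]
  grip: 0.4

```text
time: 20.2
eef_pos: [0.4628, -0.133, 0.1934]
ee_rot: [[-0.93, -0.365, 0.038], [-0.366, 0.931, -0.002], [-0.035, -0.016, -0.999]]
ft_force: [0.7, -0.5, -0.1]
grip_width: 0.051
```

>>> drive_tool:
  increments:
    - [0,0,0,1]
    - [0,0,0,1]
    - [0,0,0,1]
    - [0,0,0,1]
    - [0,0,0,1]
    - [0,0,0,1]
    - [0,0,0,1]
    - [0,0,0,1]

```text
time: 21.0
eef_pos: [0.4638, -0.1331, 0.1969]
ee_rot: [[-0.879, 0.474, 0.044], [0.475, 0.88, -0.004], [-0.04, 0.017, -0.999]]
ft_force: [0.0, -1.8, -0.9]
grip_width: 0.0512
```

>>> drive_tool:
  increments:
    - [0,0,0,1]
    - [0,0,0,1]
    - [0,0,0,1]
    - [0,0,0,1]
    - [0,0,0,1]
    - [0,0,0,1]
    - [0,0,0,1]
    - [0,0,0,1]

```text
time: 21.8
eef_pos: [0.4638, -0.1328, 0.1979]
ee_rot: [[-0.201, 0.979, 0.045], [0.98, 0.201, -0.004], [-0.013, 0.043, -0.999]]
ft_force: [-1.0, -0.6, 0.1]
grip_width: 0.0513
```

```bash
python3 - <<'E'
from h import *
need(.5005,-.0175,.2,1.65)
im=snap('scene','s3'); c=cv2.resize(im[160:320,160:400],None,fx=3.3,fy=3.3,interpolation=2); cv2.imwrite('pics/s3c.png',cv2.convertScaleAbs(c[:,:,::-1],alpha=1.3))
E
```

```text
t 21.8 pos [ 0.4638 -0.1328  0.1979] yaw 1.773 q1,6 [-0.46  0.91] F [-1.  -0.6  0.1] w 0.051 
 NEED [ 4.22  2.37 -0.04] turn 1.17
```

View pics/s3c.png

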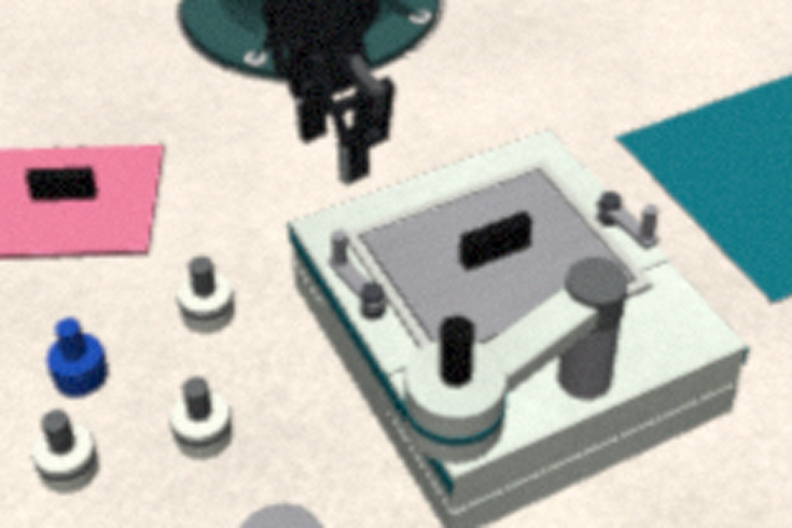

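The scene crop shows both tabs turned aside, the head clear, and the plate handle at crop (495,240). Next I'll go for the plate.

>>> drive_tool:
  increments:
    - [0,0,0,0.6]
    - [0,0,0,0.5]
    - [0.75,0.3,0,0]
    - [0.75,0.3,0,0]
    - [0.75,0.3,0,0]
    - [0.75,0.3,0,0]
    - [0.75,0.3,0,0]
    - [0.6,0.25,0,0]

```text
time: 22.65
eef_pos: [0.4991, -0.0183, 0.1998]
ee_rot: [[-0.089, 0.995, 0.047], [0.996, 0.09, -0.005], [-0.009, 0.046, -0.999]]
ft_force: [0.1, 0.2, -0.4]
grip_width: 0.051
```

```bash
python3 - <<'E'
from h import *
need(.5005,-.0175,.14,1.65)
E
```

```text
t 22.65 pos [ 0.4991 -0.0183  0.1998] yaw 1.66 q1,6 [-0.2   1.28] F [ 0.1  0.2 -0.4] w 0.051 
 NEED [ 0.05 -0.05  2.39] turn 0.1
```

>>> drive_tool:
  increments:
    - [0,-0.06,0.5,0.1]
    - [0,-0.06,0.6,0]
    - [0,0,0.6,0]
    - [0,0,0.6,0]
    - [0,0,0.6,0]
    - [0,0,0.5,0]
    - [0,0,0.3,0]
    - [0,0,0,0]

```text
time: 23.45
eef_pos: [0.5017, -0.0163, 0.1052]
ee_rot: [[-0.1, 0.994, 0.05], [0.995, 0.101, -0.005], [-0.01, 0.049, -0.999]]
ft_force: [0.0, -0.2, 0.4]
grip_width: 0.0509
```

```bash
python3 - <<'E'
from h import *
need(.5005,-.0175,.094,1.65); print(robot.get_obs()['ee_rot'][:,2])
E
```

```text
t 23.45 pos [ 0.5017 -0.0163  0.1052] yaw 1.671 q1,6 [-0.2   1.27] F [ 0.  -0.2  0.4] w 0.051 
 NEED [-0.04 -0.07  0.44] turn 0.2
[ 0.04970506 -0.00480079 -0.9987524 ]
```

>>> drive_tool:
  increments:
    - [-0.04,-0.07,0.2,0.2]
    - [0,0,0.2,0]
    - [0,0,0,0]
    - [0,0,0,0]
    - [0,0,0,0]
    - [0,0,0,0]
    - [0,0,0,0]
    - [0,0,0,0]

```text
time: 24.25
eef_pos: [0.5016, -0.0178, 0.0963]
ee_rot: [[-0.079, 0.995, 0.053], [0.997, 0.08, -0.005], [-0.01, 0.052, -0.999]]
ft_force: [0.1, -0.4, 0.5]
grip_width: 0.0512
```

>>> drive_tool:
  increments:
    - [0,0,0,0]
    - [0,0,0,0]
    - [0,0,0,0]
    - [0,0,0,0]
    - [0,0,0,0]
    - [0,0,0,0]
    - [0,0,0,0]
    - [0,0,0,0]
  grip: 1

```text
time: 25.05
eef_pos: [0.5011, -0.0179, 0.0981]
ee_rot: [[-0.08, 0.995, 0.053], [0.997, 0.08, -0.006], [-0.011, 0.052, -0.999]]
ft_force: [-0.9, 0.1, 3.5]
grip_width: 0.0129
```

>>> drive_tool:
  increments:
    - [0,0,-0.1,0]
    - [0,0,-0.2,0]
    - [0,0,-0.3,0]
    - [0,0,-0.5,0]
    - [0,0,-0.7,0]
    - [0,0,-0.8,0]
    - [0,0,-0.8,0]
    - [0,0,-0.6,0]

```text
time: 25.85
eef_pos: [0.4938, -0.0168, 0.202]
ee_rot: [[-0.08, 0.996, 0.048], [0.997, 0.08, -0.005], [-0.009, 0.048, -0.999]]
ft_force: [0.8, -0.9, -1.7]
grip_width: 0.0127
```

```bash
python3 - <<'E'
from h import *
need(.437,.339,.2,1.66); print(robot.get_obs()['ee_rot'][:,2])
im=snap('scene','s4'); cv2.imwrite('pics/s4c.png',cv2.convertScaleAbs(im[130:330,150:480,::-1],alpha=1.3).repeat(2,0).repeat(2,1))
E
```

```text
t 25.85 pos [ 0.4938 -0.0168  0.202 ] yaw 1.651 q1,6 [-0.2   1.29] F [ 0.8 -0.9 -1.7] w 0.013 
 NEED [14.37 -1.12 -0.1 ] turn -0.09
[ 0.04816891 -0.00504048 -0.99882649]
```

View pics/s4c.png

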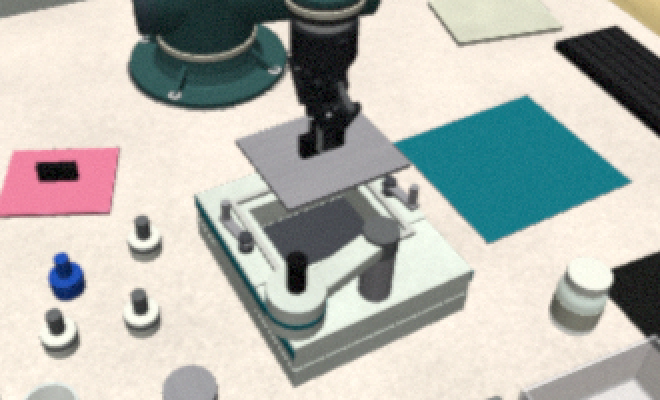

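The plate is held and the chamber is open. I'll carry it to the mat.

>>> drive_tool:
  increments:
    - [0.4,-0.03,0,0]
    - [0.7,-0.06,0,0]
    - [0.9,-0.07,0,0]
    - [0.9,-0.07,0,0]
    - [0.9,-0.07,0,0]
    - [0.9,-0.07,0,0]
    - [0.9,-0.07,0,0]
    - [0.9,-0.07,0,0]

```text
time: 26.7
eef_pos: [0.465, 0.1516, 0.1976]
ee_rot: [[-0.076, 0.996, 0.046], [0.997, 0.076, -0.005], [-0.009, 0.046, -0.999]]
ft_force: [-0.6, -0.3, -2.7]
grip_width: 0.0129
```

>>> drive_tool:
  increments:
    - [0.9,-0.07,0,0]
    - [0.9,-0.07,0,0]
    - [0.9,-0.07,0,0]
    - [0.9,-0.07,0,0]
    - [0.9,-0.07,0,0]
    - [0.9,-0.07,0,0]
    - [0.8,-0.07,0,0]
    - [0.5,-0.07,0,0]

```text
time: 27.5
eef_pos: [0.4295, 0.3288, 0.1887]
ee_rot: [[-0.079, 0.996, 0.037], [0.997, 0.079, -0.007], [-0.01, 0.036, -0.999]]
ft_force: [0.2, 0.3, -2.7]
grip_width: 0.0125
```

```bash
python3 - <<'E'
from h import *
need(.4376,.339,.06,1.66); print(robot.get_obs()['ee_rot'][:,2])
E
```

```text
t 27.5 pos [0.4295 0.3288 0.1887] yaw 1.65 q1,6 [0.52 2.01] F [ 0.2  0.3 -2.7] w 0.012 
 NEED [0.43 0.17 5.15] turn -0.1
[ 0.03684619 -0.00735373 -0.99929389]
```

>>> drive_tool:
  increments:
    - [0.2,0.08,0.4,0]
    - [0.2,0.08,0.8,0]
    - [0,0,0.8,0]
    - [0,0,0.8,0]
    - [0,0,0.8,0]
    - [0,0,0.7,0]
    - [0,0,0.5,0]
    - [0,0,0.3,0]

```text
time: 28.3
eef_pos: [0.4354, 0.3369, 0.0502]
ee_rot: [[-0.079, 0.996, 0.034], [0.997, 0.079, -0.01], [-0.013, 0.033, -0.999]]
ft_force: [0.1, -0.5, -2.8]
grip_width: 0.0126
```

```bash
python3 - <<'E'
from h import *
need(.4376,.339,.023,1.66); print(robot.get_obs()['ee_rot'][:,2])
E
```

```text
t 28.3 pos [0.4354 0.3369 0.0502] yaw 1.65 q1,6 [0.52 2.02] F [ 0.1 -0.5 -2.8] w 0.013 
 NEED [0.09 0.06 1.09] turn -0.1
[ 0.03359792 -0.01018581 -0.99938352]
```

>>> drive_tool:
  increments:
    - [0,0,0.3,0]
    - [0,0,0.25,0]
    - [0,0,0.2,0]
    - [0,0,0.15,0]
    - [0,0,0.1,0]
    - [0,0,0.08,0]
    - [0,0,0,0]
    - [0,0,0,0]

```text
time: 29.1
eef_pos: [0.4368, 0.3361, 0.0209]
ee_rot: [[-0.078, 0.996, 0.034], [0.997, 0.078, -0.01], [-0.013, 0.033, -0.999]]
ft_force: [1.0, 0.3, -2.6]
grip_width: 0.0129
```

```bash
python3 - <<'E'
from h import *
need(.4376,.339,.021,1.66)
E
```

```text
t 29.1 pos [0.4368 0.3361 0.0209] yaw 1.649 q1,6 [0.52 2.01] F [ 1.   0.3 -2.6] w 0.013 
 NEED [ 0.11  0.04 -0.  ] turn -0.11
```

>>> drive_tool:
  increments:
    - [0,0,0.08,0]
    - [0,0,0.06,0]
    - [0,0,0,0]
    - [0,0,0,0]
    - [0,0,0,0]
    - [0,0,0,0]
    - [0,0,0,0]
    - [0,0,0,0]

```text
time: 29.9
eef_pos: [0.4372, 0.3364, 0.0203]
ee_rot: [[-0.078, 0.996, 0.037], [0.997, 0.079, -0.009], [-0.012, 0.036, -0.999]]
ft_force: [-0.4, -0.5, -0.1]
grip_width: 0.0124
```

>>> drive_tool:
  increments:
    - [0,0,0,0]
    - [0,0,0,0]
    - [0,0,0,0]
    - [0,0,0,0]
    - [0,0,-0.3,0]
    - [0,0,-0.8,0]
    - [0,0,-1,0]
    - [0,0,-1,0]
  grip: 0.4

```text
time: 30.7
eef_pos: [0.4333, 0.3363, 0.099]
ee_rot: [[-0.078, 0.996, 0.033], [0.997, 0.078, -0.011], [-0.013, 0.032, -0.999]]
ft_force: [0.7, -0.7, 0.5]
grip_width: 0.0511
```

>>> drive_tool:
  increments:
    - [0,0,-1,0]
    - [0,0,-1,0]
    - [0,0,-1,0]
    - [-1,0,-1,0]
    - [-1,0,-0.5,0]
    - [-1,0,0,0]
    - [-1,0,0,0]
    - [-1,0,0,0]

```text
time: 31.5
eef_pos: [0.4394, 0.2116, 0.2265]
ee_rot: [[-0.083, 0.996, 0.042], [0.997, 0.083, -0.006], [-0.01, 0.042, -0.999]]
ft_force: [0.2, -0.3, 0.6]
grip_width: 0.0511
```

```bash
python3 - <<'E'
from h import *
need(.511,-.265,.2,None)
a=snap('scene','s5');b=snap('top','t5')
c=np.hstack([a[130:330,140:470],b[130:330,50:420]]); cv2.imwrite('pics/st5.png',cv2.convertScaleAbs(cv2.resize(np.vstack([a[130:330,130:480],b[120:320,60:410]]),None,fx=1.5,fy=1.5,interpolation=2)[:,:,::-1],alpha=1.3))
E
```

```text
t 31.5 pos [0.4394 0.2116 0.2265] yaw 1.654 q1,6 [0.29 1.78] F [ 0.2 -0.3  0.6] w 0.051 
 NEED [-19.22   1.23   1.3 ] turn 0
```

View pics/st5.png

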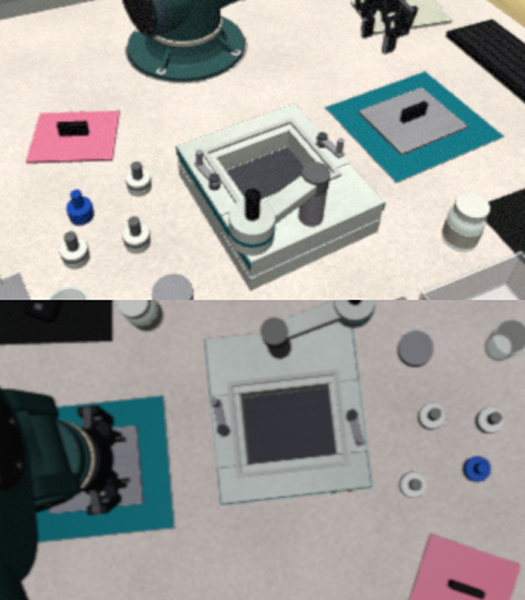

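The scene and top views show the plate flat on the mat at crop (412,118), the chamber empty, and the three white cups where they were. I'll fetch cup a.

>>> drive_tool:
  increments:
    - [-0.9,0.06,0,0]
    - [-0.9,0.06,0,0]
    - [-0.9,0.06,0,0]
    - [-0.9,0.06,0,0]
    - [-0.9,0.06,0,0]
    - [-0.9,0.06,0,0]
    - [-0.9,0.06,0,0]
    - [-0.9,0.06,0,0]

```text
time: 32.4
eef_pos: [0.4661, 0.03, 0.2325]
ee_rot: [[-0.084, 0.995, 0.046], [0.996, 0.085, -0.005], [-0.009, 0.045, -0.999]]
ft_force: [0.2, 1.3, 1.2]
grip_width: 0.0515
```

>>> drive_tool:
  increments:
    - [-0.9,0.06,0,0]
    - [-0.9,0.06,0,0]
    - [-0.9,0.06,0,0]
    - [-0.9,0.06,0,0]
    - [-0.9,0.06,0,0]
    - [-0.9,0.06,0,0]
    - [-0.9,0.06,0.2,0]
    - [-0.9,0.06,0.2,0]

```text
time: 33.2
eef_pos: [0.4956, -0.1526, 0.2287]
ee_rot: [[-0.086, 0.995, 0.05], [0.996, 0.086, -0.005], [-0.009, 0.049, -0.999]]
ft_force: [0.3, -0.4, 0.4]
grip_width: 0.0513
```

```bash
cat >> h.py <<'E'
def cups(n):
    "pin tops: dark grey blobs ringed by white puck, right-hand desk area"
    im=cv2.GaussianBlur(eyes.capture(n),(0,0),.7); hsv=cv2.cvtColor(im,cv2.COLOR_RGB2HSV)
    K,r,t=cal(n)
    g=((hsv[...,1]<60)&(hsv[...,2]<105)).astype(np.uint8)
    k,l,s,c=cv2.connectedComponentsWithStats(g)
    for i in range(1,k):
        if 12<s[i,4]<200:
            u,v=c[i]
            p=ray(n,u,v,.06)[:2]
            if .3<p[0]<.62 and -.45<p[1]<-.16: print(n,c[i].round(1),s[i,2:],p.round(4))
E
python3 - <<'E'
from h import *
need(.511,-.265,.1,1.65); cups('top'); cups('scene')
print(proj('scene',[(.511,-.265,.062),(.501,-.3655,.062),(.3937,-.2273,.062)]))
E
```

```text
t 33.2 pos [ 0.4956 -0.1526  0.2287] yaw 1.657 q1,6 [-0.47  1.02] F [ 0.3 -0.4  0.4] w 0.051 
 NEED [-4.48 -0.03  5.2 ] turn 0.07
scene [221.  243.9] [ 7 11 66] [ 0.4107 -0.2333]
scene [223.3 255.5] [16  8 66] [ 0.4523 -0.2388]
scene [219.5 280.8] [ 8 12 78] [ 0.5266 -0.2699]
scene [177.5 290.8] [ 8 13 82] [ 0.5165 -0.3699]
scene [222.3 293.6] [16 10 71] [ 0.5658 -0.2742]
scene [181.9 303.6] [16 11 77] [ 0.5565 -0.3678]
[[219.63946784 274.89426421]
 [177.8638866  284.76946652]
 [221.32005051 238.45894969]]
```

>>> drive_tool:
  increments:
    - [-0.9,-0.02,0,0]
    - [-0.9,-0.02,0.3,0]
    - [-0.9,-0.02,0.5,0]
    - [-0.9,-0.02,0.8,0]
    - [-0.88,-0.02,0.8,0]
    - [0,0,0.8,0]
    - [0,0,0.8,0]
    - [0,0,0.6,0]

```text
time: 34.1
eef_pos: [0.5122, -0.2651, 0.1155]
ee_rot: [[-0.087, 0.995, 0.055], [0.996, 0.087, -0.007], [-0.011, 0.054, -0.998]]
ft_force: [-0.1, 0.3, 0.1]
grip_width: 0.0513
```

```bash
python3 - <<'E'
from h import *
need(.511,-.265,.034,1.65)
E
```

```text
t 34.1 pos [ 0.5122 -0.2651  0.1155] yaw 1.657 q1,6 [-0.63  0.85] F [-0.1  0.3  0.1] w 0.051 
 NEED [ 0.05 -0.22  3.25] turn 0.07
```

>>> drive_tool:
  increments:
    - [0.03,-0.08,0.5,0]
    - [0,-0.06,0.7,0]
    - [0,-0.06,0.7,0]
    - [0,0,0.6,0]
    - [0,0,0.4,0]
    - [0,0,0.2,0]
    - [0,0,0,0]
    - [0,0,0,0]

```text
time: 34.9
eef_pos: [0.5135, -0.2593, 0.0362]
ee_rot: [[-0.09, 0.994, 0.055], [0.996, 0.09, -0.005], [-0.01, 0.054, -0.998]]
ft_force: [0.3, -0.5, 1.1]
grip_width: 0.0509
```

```bash
python3 - <<'E'
from h import *
need(.511,-.265,.034,1.65)
E
```

```text
t 34.9 pos [ 0.5135 -0.2593  0.0362] yaw 1.661 q1,6 [-0.62  0.86] F [ 0.3 -0.5  1.1] w 0.051 
 NEED [-0.22 -0.13  0.08] turn 0.11
```

>>> drive_tool:
  increments:
    - [-0.2,-0.1,0,0]
    - [-0.02,0,0,0]
    - [0,0,0,0]
    - [0,0,0,0]
    - [0,0,0,0]
    - [0,0,0,0]
    - [0,0,0,0]
    - [0,0,0,0]
  grip: 0.45

```text
time: 35.7
eef_pos: [0.5121, -0.2663, 0.038]
ee_rot: [[-0.09, 0.994, 0.057], [0.996, 0.09, -0.007], [-0.012, 0.056, -0.998]]
ft_force: [-0.4, 0.6, 0.5]
grip_width: 0.0468
```

>>> drive_tool:
  increments:
    - [0,0,0,0]
    - [0,0,0,0]
    - [0,0,0,0]
    - [0,0,0,0]
    - [0,0,0,0]
    - [0,0,0,0]
    - [0,0,0,0]
    - [0,0,0,0]
  grip: 1

```text
time: 36.5
eef_pos: [0.5117, -0.2663, 0.0384]
ee_rot: [[-0.089, 0.994, 0.056], [0.996, 0.09, -0.007], [-0.012, 0.055, -0.998]]
ft_force: [-0.5, 0.8, 2.5]
grip_width: 0.0181
```

```bash
python3 - <<'E'
from h import *
need(.511,-.265,.034,1.65)
need(.4789,.0205,.2,1.65)
E
```

```text
t 36.5 pos [ 0.5117 -0.2663  0.0384] yaw 1.66 q1,6 [-0.63  0.85] F [-0.5  0.8  2.5] w 0.018 
 NEED [ 0.06 -0.03  0.18] turn 0.1
t 36.5 pos [ 0.5117 -0.2663  0.0384] yaw 1.66 q1,6 [-0.63  0.85] F [-0.5  0.8  2.5] w 0.018 
 NEED [11.47  0.09 -6.61] turn 0.1
```

>>> drive_tool:
  increments:
    - [0,0,-0.2,0]
    - [0,0,-0.6,0]
    - [0,0,-1,0]
    - [0,0,-1,0]
    - [0,0,-1,0]
    - [0,0,-1,0]
    - [0,0,-1,0]
    - [0,0,-0.7,0]

```text
time: 37.3
eef_pos: [0.5009, -0.2637, 0.2057]
ee_rot: [[-0.09, 0.995, 0.052], [0.996, 0.09, -0.003], [-0.008, 0.052, -0.999]]
ft_force: [-0.3, -0.3, -1.0]
grip_width: 0.0182
```

>>> drive_tool:
  increments:
    - [0.5,0,0,0]
    - [0.9,0,0,0]
    - [0.9,0,0,0]
    - [0.9,0,0,0]
    - [0.9,0,0,0]
    - [0.9,0,0,0]
    - [0.9,0,0,0]
    - [0.9,0,0,0]

```text
time: 38.1
eef_pos: [0.4824, -0.0852, 0.2008]
ee_rot: [[-0.087, 0.995, 0.051], [0.996, 0.087, -0.001], [-0.006, 0.05, -0.999]]
ft_force: [0.1, -0.8, -0.8]
grip_width: 0.0184
```

```bash
python3 - <<'E'
from h import *
need(.4789,.0205,.2,1.65); cups('scene')
E
```

```text
t 38.1 pos [ 0.4824 -0.0852  0.2008] yaw 1.658 q1,6 [-0.35  1.13] F [ 0.1 -0.8 -0.8] w 0.018 
 NEED [4.23 0.23 0.02] turn 0.08
scene [221.  243.9] [ 7 11 66] [ 0.4107 -0.2333]
scene [223.3 255.7] [16  9 69] [ 0.4527 -0.239 ]
scene [177.4 290.8] [ 8 13 83] [ 0.5166 -0.37  ]
scene [181.9 303.6] [16 11 77] [ 0.5565 -0.3678]
```

>>> drive_tool:
  increments:
    - [0.9,0.05,0,0]
    - [0.9,0.05,0,0]
    - [0.9,0.05,0,0]
    - [0.9,0.05,0.1,0]
    - [0.5,0.02,0.4,0]
    - [0.1,0,0.6,0]
    - [0,0,0.6,0]
    - [0,0,0.3,0]

```text
time: 38.95
eef_pos: [0.4733, 0.034, 0.1435]
ee_rot: [[-0.093, 0.995, 0.044], [0.996, 0.093, 0.003], [-0.001, 0.045, -0.999]]
ft_force: [0.4, -0.3, -0.8]
grip_width: 0.0182
```

```bash
python3 - <<'E'
from h import *
need(.4789,.0205,.075,1.65)
a=snap('scene','s6'); cv2.imwrite('pics/s6c.png',cv2.convertScaleAbs(cv2.resize(a[170:310,220:400],None,fx=3.5,fy=3.5,interpolation=2)[:,:,::-1],alpha=1.5))
E
```

```text
t 38.95 pos [0.4733 0.034  0.1435] yaw 1.664 q1,6 [-0.1   1.37] F [ 0.4 -0.3 -0.8] w 0.018 
 NEED [-0.56  0.05  2.75] turn 0.14
```

View pics/s6c.png

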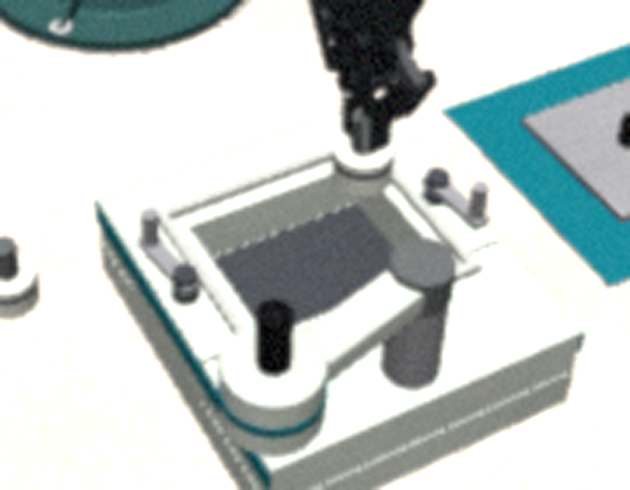

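The cup is above the chamber with a y overshoot of about 13 mm. I'll correct that, then lower it.

>>> drive_tool:
  increments:
    - [-0.3,0.05,0,0]
    - [-0.22,0.04,0,0]
    - [0,0,0.2,0]
    - [0,0,0.4,0]
    - [0,0,0.4,0]
    - [0,0,0.3,0]
    - [0,0,0.1,0]
    - [0,0,0,0]

```text
time: 39.8
eef_pos: [0.4782, 0.0198, 0.1054]
ee_rot: [[-0.092, 0.995, 0.044], [0.996, 0.092, 0.003], [-0.001, 0.044, -0.999]]
ft_force: [0.8, -0.2, -1.5]
grip_width: 0.0182
```

```bash
python3 - <<'E'
from h import *
need(.4789,.0205,.075,1.65)
E
```

```text
t 39.8 pos [0.4782 0.0198 0.1054] yaw 1.663 q1,6 [-0.13  1.34] F [ 0.8 -0.2 -1.5] w 0.018 
 NEED [ 0.03 -0.02  1.21] turn 0.12
```

>>> drive_tool:
  increments:
    - [0,0,0.3,0]
    - [0,0,0.3,0]
    - [0,0,0.25,0]
    - [0,0,0.15,0]
    - [0,0,0.12,0]
    - [0,0,0.08,0]
    - [0,0,0,0]
    - [0,0,0,0]

```text
time: 40.6
eef_pos: [0.4801, 0.0201, 0.0733]
ee_rot: [[-0.092, 0.995, 0.045], [0.996, 0.092, 0.003], [-0.001, 0.045, -0.999]]
ft_force: [-0.5, -0.0, 0.5]
grip_width: 0.0179
```

```bash
python3 - <<'E'
from h import *
need(.4789,.0205,.0734,1.65)
E
```

```text
t 40.6 pos [0.4801 0.0201 0.0733] yaw 1.663 q1,6 [-0.13  1.35] F [-0.5 -0.   0.5] w 0.018 
 NEED [ 0.02 -0.05 -0.01] turn 0.13
```

>>> drive_tool:
  increments:
    - [0,0,0,0]
    - [0,0,0,0]
    - [0,0,0,0]
    - [0,0,-0.4,0]
    - [0,0,-1,0]
    - [0,0,-1,0]
    - [0,0,-1,0]
    - [0,0,-0.8,0]
  grip: 0.6

```text
time: 41.4
eef_pos: [0.4739, 0.0198, 0.1827]
ee_rot: [[-0.092, 0.995, 0.042], [0.996, 0.092, 0.004], [-0.0, 0.042, -0.999]]
ft_force: [0.1, -0.5, -0.2]
grip_width: 0.0342
```

```bash
python3 - <<'E'
from h import *
need(.3937,-.2273,.17,1.65); cups('scene'); cups('top')
E
```

```text
t 41.4 pos [0.4739 0.0198 0.1827] yaw 1.663 q1,6 [-0.14  1.34] F [ 0.1 -0.5 -0.2] w 0.034 
 NEED [-9.55 -4.12  0.34] turn 0.13
scene [221.  243.9] [ 7 11 66] [ 0.4107 -0.2333]
scene [223.3 255.7] [16  9 69] [ 0.4527 -0.2391]
scene [177.4 290.8] [ 8 13 83] [ 0.5166 -0.37  ]
scene [181.8 303.7] [16 11 78] [ 0.5565 -0.3679]
top [332.3 160.7] [16 12 46] [ 0.6033 -0.2244]
top [378.5 202.3] [ 6 11 22] [ 0.4926 -0.3368]
top [388.3 198.8] [ 8  7 46] [ 0.5006 -0.3619]
top [335.8 242.8] [ 7  6 32] [ 0.3934 -0.2243]
```

>>> drive_tool:
  increments:
    - [-0.6,-0.2,-0.2,0]
    - [-0.8,-0.35,0,0]
    - [-0.8,-0.35,0,0]
    - [-0.8,-0.35,0,0]
    - [-0.8,-0.35,0,0]
    - [-0.8,-0.35,0,0]
    - [-0.8,-0.35,0,0]
    - [-0.8,-0.35,0,0]
  grip: 0.45

```text
time: 42.3
eef_pos: [0.4209, -0.1441, 0.1866]
ee_rot: [[-0.097, 0.994, 0.046], [0.995, 0.097, 0.004], [-0.001, 0.046, -0.999]]
ft_force: [0.0, -0.3, -0.8]
grip_width: 0.0469
```

>>> drive_tool:
  increments:
    - [-0.8,-0.35,0,0]
    - [-0.8,-0.35,0,0]
    - [-0.8,-0.35,0.2,0]
    - [-0.6,-0.35,0.5,0]
    - [0,-0.15,0.8,0]
    - [0,0,0.8,0]
    - [0,0,0.6,0]
    - [0,0,0.2,0]

```text
time: 43.1
eef_pos: [0.3898, -0.2279, 0.1051]
ee_rot: [[-0.092, 0.995, 0.046], [0.996, 0.092, 0.003], [-0.001, 0.046, -0.999]]
ft_force: [-0.3, -0.5, 0.6]
grip_width: 0.0468
```

```bash
python3 - <<'E'
from h import *
need(.3937,-.2262,.038,1.65)
E
```

```text
t 43.1 pos [ 0.3898 -0.2279  0.1051] yaw 1.663 q1,6 [-0.73  0.75] F [-0.3 -0.5  0.6] w 0.047 
 NEED [0.06 0.04 2.69] turn 0.13
```

>>> drive_tool:
  increments:
    - [0.03,0.04,0.4,0.13]
    - [0,0,0.6,0]
    - [0,0,0.6,0]
    - [0,0,0.5,0]
    - [0,0,0.4,0]
    - [0,0,0.15,0]
    - [0,0,0,0]
    - [0,0,0,0]

```text
time: 43.9
eef_pos: [0.3956, -0.2268, 0.0372]
ee_rot: [[-0.075, 0.996, 0.048], [0.997, 0.075, 0.001], [-0.002, 0.048, -0.999]]
ft_force: [-0.7, 0.2, -0.3]
grip_width: 0.047
```

```bash
python3 - <<'E'
from h import *
need(.3937,-.2262,.038,1.65)
E
```

```text
t 43.9 pos [ 0.3956 -0.2268  0.0372] yaw 1.646 q1,6 [-0.72  0.78] F [-0.7  0.2 -0.3] w 0.047 
 NEED [ 0.03 -0.07 -0.03] turn -0.04
```

Close, lift, and carry to P1 (.520,-.0164).

>>> drive_tool:
  increments:
    - [0,-0.05,0,0]
    - [0,0,0,0]
    - [0,0,0,0]
    - [0,0,0,0]
    - [0,0,0,0]
    - [0,0,0,0]
    - [0,0,0,0]
    - [0,0,0,0]
  grip: 1

```text
time: 44.7
eef_pos: [0.3947, -0.2275, 0.0388]
ee_rot: [[-0.075, 0.996, 0.05], [0.997, 0.075, -0.001], [-0.004, 0.05, -0.999]]
ft_force: [0.3, 0.1, -1.3]
grip_width: 0.0179
```

>>> drive_tool:
  increments:
    - [0,0,-0.2,0]
    - [0,0,-0.6,0]
    - [0,0,-1,0]
    - [0,0,-1,0]
    - [0,0,-1,0]
    - [0,0,-1,0]
    - [0,0,-1,0]
    - [0,0,-0.7,0]

```text
time: 45.5
eef_pos: [0.3846, -0.2259, 0.2076]
ee_rot: [[-0.075, 0.996, 0.047], [0.997, 0.075, 0.003], [-0.001, 0.047, -0.999]]
ft_force: [0.2, -1.1, -1.1]
grip_width: 0.0183
```

```bash
python3 - <<'E'
from h import *
need(.520,-.0164,.2,1.65); cups('scene')
E
```

```text
t 45.5 pos [ 0.3846 -0.2259  0.2076] yaw 1.646 q1,6 [-0.74  0.76] F [ 0.2 -1.1 -1.1] w 0.018 
 NEED [7.95 6.01 0.58] turn -0.04
scene [177.4 290.7] [ 8 12 80] [ 0.5163 -0.37  ]
scene [182.1 303.6] [16 11 73] [ 0.5566 -0.3675]
```

>>> drive_tool:
  increments:
    - [0.4,0.3,0,0]
    - [0.7,0.53,0,0]
    - [0.7,0.53,0,0]
    - [0.7,0.53,0,0]
    - [0.7,0.53,0,0]
    - [0.7,0.53,0,0]
    - [0.7,0.53,0,0]
    - [0.7,0.53,0,0]

```text
time: 46.35
eef_pos: [0.4774, -0.0778, 0.2109]
ee_rot: [[-0.071, 0.996, 0.045], [0.997, 0.071, 0.003], [-0.001, 0.045, -0.999]]
ft_force: [0.2, -0.4, -2.0]
grip_width: 0.0182
```

>>> drive_tool:
  increments:
    - [0.7,0.53,0,0]
    - [0.7,0.53,0,0]
    - [0.6,0.46,0,0]
    - [0.3,0.23,0.3,0]
    - [0,0,0.6,0]
    - [0,0,0.6,0]
    - [0,0,0.4,0]
    - [0,0,0,0]

```text
time: 47.15
eef_pos: [0.5186, -0.0064, 0.1567]
ee_rot: [[-0.076, 0.996, 0.037], [0.997, 0.076, 0.006], [0.003, 0.037, -0.999]]
ft_force: [-0.1, -0.3, -0.9]
grip_width: 0.0181
```

```bash
python3 - <<'E'
from h import *
need(.520,-.0164,.105,1.65)
E
```

```text
t 47.15 pos [ 0.5186 -0.0064  0.1567] yaw 1.647 q1,6 [-0.18  1.32] F [-0.1 -0.3 -0.9] w 0.018 
 NEED [-0.41 -0.05  2.07] turn -0.03
```

>>> drive_tool:
  increments:
    - [-0.25,-0.05,0.2,0]
    - [-0.15,0,0.4,0]
    - [0,0,0.4,0]
    - [0,0,0.4,0]
    - [0,0,0.4,0]
    - [0,0,0.2,0]
    - [0,0,0,0]
    - [0,0,0,0]

```text
time: 47.95
eef_pos: [0.52, -0.0177, 0.1026]
ee_rot: [[-0.075, 0.996, 0.037], [0.997, 0.075, 0.005], [0.003, 0.038, -0.999]]
ft_force: [-0.1, -1.1, 0.3]
grip_width: 0.0183
```

```bash
python3 - <<'E'
from h import *
need(.520,-.0164,.0738,1.65)
E
```

```text
t 47.95 pos [ 0.52   -0.0177  0.1026] yaw 1.646 q1,6 [-0.2  1.3] F [-0.1 -1.1  0.3] w 0.018 
 NEED [ 0.05 -0.04  1.15] turn -0.04
```

>>> drive_tool:
  increments:
    - [0,0,0.3,0]
    - [0,0,0.3,0]
    - [0,0,0.25,0]
    - [0,0,0.15,0]
    - [0,0,0.1,0]
    - [0,0,0.05,0]
    - [0,0,0,0]
    - [0,0,0,0]

```text
time: 48.75
eef_pos: [0.5224, -0.0172, 0.0735]
ee_rot: [[-0.076, 0.996, 0.041], [0.997, 0.075, 0.005], [0.002, 0.041, -0.999]]
ft_force: [-0.6, 0.7, -0.6]
grip_width: 0.0179
```

>>> drive_tool:
  increments:
    - [0,0,0,0]
    - [0,0,0,0]
    - [0,0,0,0]
    - [0,0,-0.4,0]
    - [0,0,-1,0]
    - [0,0,-1,0]
    - [0,0,-1,0]
    - [0,0,-0.8,0]
  grip: 0.6

```text
time: 49.55
eef_pos: [0.5165, -0.0175, 0.1824]
ee_rot: [[-0.076, 0.996, 0.037], [0.997, 0.075, 0.006], [0.004, 0.038, -0.999]]
ft_force: [0.6, -0.0, -0.2]
grip_width: 0.0343
```

```bash
python3 - <<'E'
from h import *
need(.501,-.365,.17,1.65); cups('scene'); cups('top')
E
```

```text
t 49.55 pos [ 0.5165 -0.0175  0.1824] yaw 1.646 q1,6 [-0.2  1.3] F [ 0.6 -0.  -0.2] w 0.034 
 NEED [-13.81  -1.69   0.38] turn -0.03
scene [177.4 290.8] [ 8 13 83] [ 0.5166 -0.37  ]
scene [181.8 303.7] [16 11 78] [ 0.5565 -0.3679]
top [330.9 160.5] [14  9 28] [ 0.6039 -0.2209]
top [388.4 198.7] [ 8  7 43] [ 0.5009 -0.3622]
top [378.7 202.7] [ 6 10 18] [ 0.4915 -0.3371]
```

>>> drive_tool:
  increments:
    - [-0.6,-0.1,-0.2,0]
    - [-0.9,-0.11,0,0]
    - [-0.9,-0.11,0,0]
    - [-0.9,-0.11,0,0]
    - [-0.9,-0.11,0,0]
    - [-0.9,-0.11,0,0]
    - [-0.9,-0.11,0,0]
    - [-0.9,-0.11,0,0]
  grip: 0.45

```text
time: 50.45
eef_pos: [0.5075, -0.195, 0.1877]
ee_rot: [[-0.08, 0.996, 0.04], [0.997, 0.08, 0.007], [0.004, 0.041, -0.999]]
ft_force: [0.1, 0.4, -0.3]
grip_width: 0.0471
```

>>> drive_tool:
  increments:
    - [-0.9,-0.11,0,0]
    - [-0.9,-0.11,0,0]
    - [-0.9,-0.11,0,0]
    - [-0.9,-0.11,0,0]
    - [-0.9,-0.11,0,0]
    - [-0.9,-0.11,0,0]
    - [-0.7,-0.1,0.1,0]
    - [-0.3,-0.05,0.2,0]

```text
time: 51.25
eef_pos: [0.4981, -0.3639, 0.177]
ee_rot: [[-0.078, 0.996, 0.038], [0.997, 0.078, 0.008], [0.005, 0.039, -0.999]]
ft_force: [0.1, 0.6, -0.3]
grip_width: 0.0472
```

```bash
python3 - <<'E'
from h import *
need(.501,-.3645,.1,1.65); cups('scene')
E
```

```text
t 51.25 pos [ 0.4981 -0.3639  0.177 ] yaw 1.649 q1,6 [-0.78  0.71] F [ 0.1  0.6 -0.3] w 0.047 
 NEED [-0.05 -0.01  3.08] turn -0.01
scene [177.5 290.9] [ 8 12 77] [ 0.517 -0.37 ]
scene [182.2 303.3] [16 10 63] [ 0.556 -0.367]
```

>>> drive_tool:
  increments:
    - [0,-0.03,0.4,0]
    - [0,-0.04,0.7,0]
    - [0,-0.03,0.7,0]
    - [0,0,0.7,0]
    - [0,0,0.7,0]
    - [0,0,0.6,0]
    - [0,0,0.3,0]
    - [0,0,0,0]

```text
time: 52.1
eef_pos: [0.4983, -0.3548, 0.0653]
ee_rot: [[-0.083, 0.996, 0.035], [0.997, 0.082, 0.013], [0.01, 0.036, -0.999]]
ft_force: [-0.1, 0.2, 0.5]
grip_width: 0.0469
```

```bash
python3 - <<'E'
from h import *
need(.501,-.3645,.038,1.65)
E
```

```text
t 52.1 pos [ 0.4983 -0.3548  0.0653] yaw 1.654 q1,6 [-0.77  0.72] F [-0.1  0.2  0.5] w 0.047 
 NEED [-0.41  0.04  1.09] turn 0.04
```

>>> drive_tool:
  increments:
    - [-0.25,0.04,0,0]
    - [-0.16,0,0.2,0]
    - [0,0,0.4,0]
    - [0,0,0.3,0]
    - [0,0,0.1,0]
    - [0,0,0,0]
    - [0,0,0,0]
    - [0,0,0,0]

```text
time: 52.9
eef_pos: [0.502, -0.3656, 0.0398]
ee_rot: [[-0.083, 0.996, 0.036], [0.997, 0.083, 0.012], [0.009, 0.037, -0.999]]
ft_force: [-0.3, -1.4, -0.3]
grip_width: 0.0472
```

```bash
python3 - <<'E'
from h import *
need(.501,-.3645,.038,1.65)
E
```

```text
t 52.9 pos [ 0.502  -0.3656  0.0398] yaw 1.654 q1,6 [-0.78  0.71] F [-0.3 -1.4 -0.3] w 0.047 
 NEED [ 0.05 -0.04  0.07] turn 0.04
```

>>> drive_tool:
  increments:
    - [0,0,0.06,0]
    - [0,0,0,0]
    - [0,0,0,0]
    - [0,0,0,0]
    - [0,0,0,0]
    - [0,0,0,0]
    - [0,0,0,0]
    - [0,0,0,0]
  grip: 1

```text
time: 53.7
eef_pos: [0.502, -0.3658, 0.0389]
ee_rot: [[-0.083, 0.996, 0.037], [0.997, 0.083, 0.011], [0.008, 0.037, -0.999]]
ft_force: [-1.2, 0.7, 0.8]
grip_width: 0.0177
```

>>> drive_tool:
  increments:
    - [0,0,-0.2,0]
    - [0,0,-0.6,0]
    - [0,0,-1,0]
    - [0,0,-1,0]
    - [0,0,-1,0]
    - [0,0,-1,0]
    - [0,0,-1,0]
    - [0,0,-0.7,0]

```text
time: 54.5
eef_pos: [0.4949, -0.366, 0.2065]
ee_rot: [[-0.083, 0.996, 0.034], [0.996, 0.083, 0.015], [0.012, 0.035, -0.999]]
ft_force: [0.6, -0.9, -1.6]
grip_width: 0.0179
```

```bash
python3 - <<'E'
from h import *
need(.4853,-.0593,.2,1.65)
E
```

```text
t 54.5 pos [ 0.4949 -0.366   0.2065] yaw 1.654 q1,6 [-0.79  0.7 ] F [ 0.6 -0.9 -1.6] w 0.018 
 NEED [12.25  0.63  0.43] turn 0.04
```

>>> drive_tool:
  increments:
    - [0.5,0.04,0,0]
    - [0.9,0.04,0,0]
    - [0.9,0.04,0,0]
    - [0.9,0.04,0,0]
    - [0.9,0.04,0,0]
    - [0.9,0.04,0,0]
    - [0.9,0.04,0,0]
    - [0.9,0.04,0,0]

```text
time: 55.3
eef_pos: [0.4865, -0.1862, 0.2055]
ee_rot: [[-0.081, 0.996, 0.033], [0.997, 0.081, 0.017], [0.015, 0.034, -0.999]]
ft_force: [0.3, -0.4, -1.3]
grip_width: 0.0178
```

>>> drive_tool:
  increments:
    - [0.9,0.04,0,0]
    - [0.9,0.04,0,0]
    - [0.9,0.04,0,0]
    - [0.9,0.04,0,0]
    - [0.8,0.04,0,0]
    - [0.4,0,0.2,0]
    - [0,0,0.4,0]
    - [0,0,0.2,0]

```text
time: 56.1
eef_pos: [0.4763, -0.053, 0.1809]
ee_rot: [[-0.086, 0.996, 0.028], [0.996, 0.086, 0.021], [0.019, 0.029, -0.999]]
ft_force: [-0.4, -0.6, -0.7]
grip_width: 0.018
```

```bash
python3 - <<'E'
from h import *
need(.4853,-.0593,.105,1.65); 
a=snap('scene','s7');b=snap('top','t7')
cv2.imwrite('pics/st7.png',cv2.convertScaleAbs(cv2.resize(np.vstack([a[180:310,150:400],b[120:250,170:420]]),None,fx=2.2,fy=2.2,interpolation=2)[:,:,::-1],alpha=1.4))
E
```

```text
t 56.1 pos [ 0.4763 -0.053   0.1809] yaw 1.657 q1,6 [-0.3   1.19] F [-0.4 -0.6 -0.7] w 0.018 
 NEED [-0.34  0.25  3.04] turn 0.07
```

View pics/st7.png

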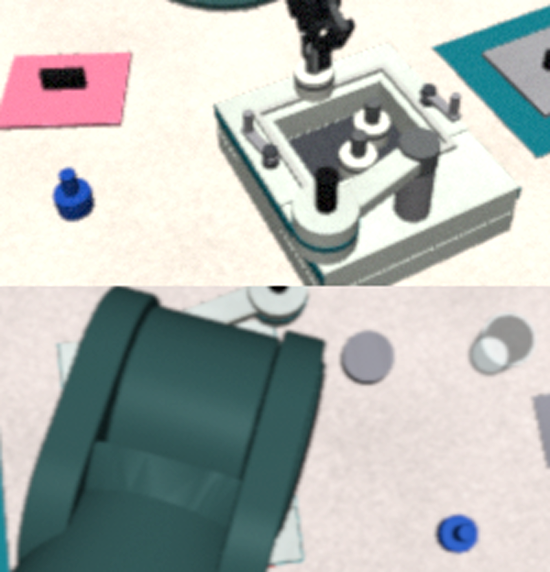

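Two cups stand upright in the chamber, at crop (372,122) and (357,152). The third is held above it, and only the blue decoy is left on the desk. I'll place the third cup at P2.

>>> drive_tool:
  increments:
    - [-0.2,0.15,0.2,0]
    - [-0.1,0.1,0.4,0]
    - [0,0,0.6,0]
    - [0,0,0.6,0]
    - [0,0,0.6,0]
    - [0,0,0.3,0]
    - [0,0,0.1,0]
    - [0,0,0,0]

```text
time: 57.0
eef_pos: [0.4876, -0.0642, 0.1054]
ee_rot: [[-0.08, 0.996, 0.028], [0.997, 0.079, 0.021], [0.019, 0.029, -0.999]]
ft_force: [0.3, 0.1, -0.9]
grip_width: 0.0179
```

```bash
python3 - <<'E'
from h import *
need(.4853,-.0593,.0739,1.65)
E
```

```text
t 57.0 pos [ 0.4876 -0.0642  0.1054] yaw 1.651 q1,6 [-0.31  1.18] F [ 0.3  0.1 -0.9] w 0.018 
 NEED [ 0.18 -0.11  1.26] turn 0.01
```

>>> drive_tool:
  increments:
    - [0.16,-0.1,0.2,0]
    - [0,0,0.3,0]
    - [0,0,0.3,0]
    - [0,0,0.2,0]
    - [0,0,0.15,0]
    - [0,0,0.1,0]
    - [0,0,0.03,0]
    - [0,0,0,0]

```text
time: 57.8
eef_pos: [0.487, -0.0594, 0.0739]
ee_rot: [[-0.08, 0.996, 0.032], [0.997, 0.08, 0.02], [0.018, 0.034, -0.999]]
ft_force: [-1.8, 0.5, 0.9]
grip_width: 0.0184
```

```bash
python3 - <<'E'
from h import *
need(.4853,-.0593,.0739,1.65)
E
```

```text
t 57.8 pos [ 0.487  -0.0594  0.0739] yaw 1.651 q1,6 [-0.3   1.19] F [-1.8  0.5  0.9] w 0.018 
 NEED [ 0.01 -0.07 -0.  ] turn 0.01
```

>>> drive_tool:
  increments:
    - [0,0,0,0]
    - [0,0,0,0]
    - [0,0,0,0]
    - [0,0,-0.4,0]
    - [0,0,-1,0]
    - [0,0,-1,0]
    - [0,0,-1,0]
    - [0,0,-1,0]
  grip: 0.6

```text
time: 58.6
eef_pos: [0.4819, -0.0613, 0.1874]
ee_rot: [[-0.08, 0.996, 0.028], [0.997, 0.08, 0.022], [0.019, 0.03, -0.999]]
ft_force: [-0.5, 0.4, -0.6]
grip_width: 0.0343
```

>>> drive_tool:
  increments:
    - [0,0,-1,-1]
    - [0,0,-1,-1]
    - [0,0,-1,-1]
    - [0,0,-0.8,-1]
    - [0,0,-0.3,-1]
    - [0,0,0,-1]
    - [0,0,0,-1]
    - [0,0,0,0]
  grip: 0.4

```text
time: 59.4
eef_pos: [0.4782, -0.0636, 0.3042]
ee_rot: [[-0.746, 0.665, 0.038], [0.666, 0.746, 0.019], [-0.016, 0.039, -0.999]]
ft_force: [-1.7, -0.2, 0.3]
grip_width: 0.0514
```

```bash
python3 - <<'E'
from h import *
need(.6725,-.1325,.28,2.4)
a=snap('scene','s8')
print((proj('scene',[(.6725,-.1325,.237)])-[220,170])*3.5)
cv2.imwrite('pics/s8c.png',cv2.convertScaleAbs(cv2.resize(a[170:310,220:400],None,fx=3.5,fy=3.5,interpolation=2)[:,:,::-1],alpha=1.4))
E
```

```text
t 59.4 pos [ 0.4782 -0.0636  0.3042] yaw 2.412 q1,6 [-0.32  0.41] F [-1.7 -0.2  0.3] w 0.051 
 NEED [-7.62  3.08  1.21] turn 0.12
[[268.45044714 308.60269894]]
```

View pics/s8c.png

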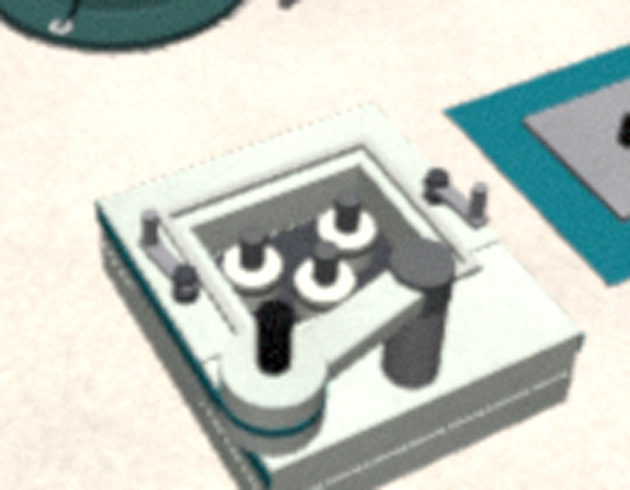

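The crop shows three cups upright in the chamber at (250,265), (347,230) and (323,280). The head handle is at (273,305), as expected. I'll grip the handle.

>>> drive_tool:
  increments:
    - [-0.5,0.2,0,0]
    - [-0.8,0.32,0,0]
    - [-0.8,0.32,0,0]
    - [-0.8,0.32,0,0]
    - [-0.8,0.32,0,0]
    - [-0.8,0.32,0,0]
    - [-0.8,0.32,0,0]
    - [-0.8,0.32,0,0]

```text
time: 60.25
eef_pos: [0.6339, -0.123, 0.3117]
ee_rot: [[-0.724, 0.689, 0.038], [0.69, 0.724, 0.019], [-0.015, 0.04, -0.999]]
ft_force: [-0.1, -0.2, 0.4]
grip_width: 0.0513
```

>>> drive_tool:
  increments:
    - [-0.7,0.3,0,0]
    - [-0.3,0.1,0.2,0]
    - [0,0,0.3,0]
    - [0,0,0.3,0]
    - [0,0,0.1,0]
    - [0,0,0,0]
    - [0,0,0,0]
    - [0,0,0,0]

```text
time: 61.05
eef_pos: [0.6593, -0.1325, 0.2875]
ee_rot: [[-0.716, 0.697, 0.036], [0.698, 0.716, 0.019], [-0.012, 0.039, -0.999]]
ft_force: [0.8, -0.3, 0.6]
grip_width: 0.0514
```

```bash
python3 - <<'E'
from h import *
need(.6715,-.131,.199,2.4)
E
```

```text
t 61.05 pos [ 0.6593 -0.1325  0.2875] yaw 2.369 q1,6 [-0.33  0.44] F [ 0.8 -0.3  0.6] w 0.051 
 NEED [-0.27  0.25  3.56] turn -0.3
```

>>> drive_tool:
  increments:
    - [-0.15,0.13,0.2,0]
    - [-0.1,0.1,0.5,0]
    - [0,0,0.6,0]
    - [0,0,0.6,0]
    - [0,0,0.6,0]
    - [0,0,0.6,0]
    - [0,0,0.3,0]
    - [0,0,0,0]

```text
time: 61.85
eef_pos: [0.6728, -0.1306, 0.1947]
ee_rot: [[-0.716, 0.697, 0.035], [0.698, 0.716, 0.02], [-0.011, 0.039, -0.999]]
ft_force: [-0.6, -0.4, 0.5]
grip_width: 0.0512
```

```bash
python3 - <<'E'
from h import *
need(.6715,-.131,.199,2.4)
E
```

```text
t 61.85 pos [ 0.6728 -0.1306  0.1947] yaw 2.369 q1,6 [-0.32  0.45] F [-0.6 -0.4  0.5] w 0.051 
 NEED [ 0.02 -0.04 -0.18] turn -0.3
```

>>> drive_tool:
  increments:
    - [0,0,-0.2,0]
    - [0,0,0,0]
    - [0,0,0,0]
    - [0,0,0,0]
    - [0,0,0,0]
    - [0,0,0,0]
    - [0,0,0,0]
    - [0,0,0,0]
  grip: 1

```text
time: 62.65
eef_pos: [0.6728, -0.1305, 0.2008]
ee_rot: [[-0.716, 0.697, 0.035], [0.698, 0.716, 0.019], [-0.012, 0.038, -0.999]]
ft_force: [1.0, 2.7, -3.9]
grip_width: 0.0207
```

```bash
python3 - <<'E'
from h import *
need(.6715,-.131,.199,2.4); arc(.6287,-.0076,1.0)
E
```

```text
t 62.65 pos [ 0.6728 -0.1305  0.2008] yaw 2.369 q1,6 [-0.32  0.45] F [ 1.   2.7 -3.9] w 0.021 
 NEED [ 0.03 -0.05  0.07] turn -0.29
radius 0.1306 angle -1.226 row [ 0.265 -0.478 -0.021]
```

>>> drive_tool:
  increments:
    - [0.26,-0.48,-0.02,1]
    - [0.26,-0.48,-0.02,1]
    - [0.26,-0.48,-0.02,1]
    - [0.26,-0.48,-0.02,1]
    - [0.26,-0.48,-0.02,1]
    - [0.26,-0.48,-0.02,1]
    - [0.26,-0.48,-0.02,1]
    - [0.26,-0.48,-0.02,1]

```text
time: 63.45
eef_pos: [0.5638, -0.1185, 0.2008]
ee_rot: [[0.064, 0.997, 0.035], [0.998, -0.065, 0.027], [0.03, 0.034, -0.999]]
ft_force: [9.0, 8.7, -9.1]
grip_width: 0.0209
```

```bash
python3 - <<'E'
from h import *
need(.499,-.018,.2); arc(.6287,-.0076,1.0)
E
```

```text
t 63.45 pos [ 0.5638 -0.1185  0.2008] yaw 1.507 q1,6 [-0.37  1.27] F [ 9.   8.7 -9.1] w 0.021 
 NEED [ 3.84 -2.85  0.05] turn 0
radius 0.1285 angle -2.101 row [ 0.266 -0.467 -0.008]
```

>>> drive_tool:
  increments:
    - [0.27,-0.47,0,1]
    - [0.27,-0.47,0,1]
    - [0.27,-0.47,0,1]
    - [0.27,-0.47,0,1]
    - [0.27,-0.47,0,1]
    - [0.27,-0.47,0,1]
    - [0.27,-0.47,0,1]
    - [0,0,0,0]

```text
time: 64.25
eef_pos: [0.505, -0.0431, 0.2008]
ee_rot: [[0.74, 0.672, 0.04], [0.671, -0.741, 0.027], [0.048, 0.007, -0.999]]
ft_force: [3.1, 1.8, -8.2]
grip_width: 0.0207
```

```bash
python3 - <<'E'
from h import *
need(.499,-.018,.2); arc(.6287,-.0076,1.0)
E
```

```text
t 64.25 pos [ 0.505  -0.0431  0.2008] yaw 0.737 q1,6 [-0.27  2.14] F [ 3.1  1.8 -8.2] w 0.021 
 NEED [ 0.5  -0.9   0.05] turn 0
radius 0.1287 angle -2.862 row [ 0.263 -0.47   0.009]
```

>>> drive_tool:
  increments:
    - [0.26,-0.47,0,1]
    - [0.2,-0.35,0,0.7]
    - [0.1,-0.18,0,0.4]
    - [0.08,-0.14,0,0.2]
    - [0.05,-0.09,0,0]
    - [0,0,0,0]
    - [0,0,0,0]
    - [0,0,0,0]

```text
time: 65.05
eef_pos: [0.5006, -0.018, 0.2011]
ee_rot: [[0.884, 0.465, 0.038], [0.465, -0.885, 0.006], [0.036, 0.013, -0.999]]
ft_force: [0.7, -1.0, -5.6]
grip_width: 0.0206
```

```bash
python3 - <<'E'
from h import *
need(.499,-.018,.2); arc(.6287,-.0076,1.0)
E
```

```text
t 65.05 pos [ 0.5006 -0.018   0.2011] yaw 0.485 q1,6 [-0.21  2.45] F [ 0.7 -1.  -5.6] w 0.021 
 NEED [-0.06 -0.03  0.04] turn 0
radius 0.1285 angle -3.06 row [ 0.237 -0.483  0.002]
```

>>> drive_tool:
  increments:
    - [0.07,-0.13,0,0]
    - [0.07,-0.13,0,0]
    - [0.07,-0.13,0,0]
    - [0.07,-0.13,0,0]
    - [0,0,0,0]
    - [0,0,0,0]
    - [0,0,0,0]
    - [0,0,0,0]

```text
time: 65.85
eef_pos: [0.5005, -0.0182, 0.201]
ee_rot: [[0.89, 0.455, 0.034], [0.456, -0.89, -0.028], [0.018, 0.041, -0.999]]
ft_force: [1.4, -6.1, -5.8]
grip_width: 0.0203
```

```bash
python3 - <<'E'
from h import *
need(.499,-.018,.2); arc(.6287,-.0076,1.0)
E
```

```text
t 65.85 pos [ 0.5005 -0.0182  0.201 ] yaw 0.473 q1,6 [-0.19  2.48] F [ 1.4 -6.1 -5.8] w 0.02 
 NEED [-0.05 -0.04  0.04] turn 0
radius 0.1287 angle -3.059 row [ 0.231 -0.486 -0.016]
```

The head is at its stop: it doesn't move any further, with a 6 N reaction. I'll release and retreat.

>>> drive_tool:
  increments:
    - [0,0,0,0]
    - [0,0,0,0]
    - [0,0,0,0]
    - [0,0,-0.4,0]
    - [0,0,-0.8,0]
    - [0,0,-1,0]
    - [0,0,-1,0]
    - [0,0,-0.6,0]
  grip: 0.4

```text
time: 66.65
eef_pos: [0.4968, -0.0148, 0.3023]
ee_rot: [[0.889, 0.457, 0.036], [0.458, -0.888, -0.03], [0.018, 0.043, -0.999]]
ft_force: [0.4, -0.1, -0.4]
grip_width: 0.0511
```

>>> drive_tool:
  increments:
    - [-0.5,0.9,0,0]
    - [-0.5,0.9,0,0]
    - [-0.5,0.9,0,0]
    - [-0.5,0.9,0,0]
    - [-0.5,0.9,0,0]
    - [-0.5,0.9,0,0]
    - [-0.4,0.8,0,0]
    - [-0.2,0.4,0,0]

```text
time: 67.45
eef_pos: [0.4933, -0.2081, 0.3189]
ee_rot: [[0.886, 0.461, 0.048], [0.463, -0.886, -0.035], [0.026, 0.053, -0.998]]
ft_force: [-0.2, -0.8, 0.3]
grip_width: 0.0509
```

```bash
python3 - <<'E'
from h import *
need(.4,-.2,.28)
a=snap('scene','s9');b=snap('top','t9')
print(proj('scene',[(.499,-.0183,.237)]),proj('top',[(.499,-.0183,.237)]))
cv2.imwrite('pics/st9.png',cv2.convertScaleAbs(cv2.resize(np.vstack([a[150:350,130:480],b[120:280,70:420]]),None,fx=1.6,fy=1.6,interpolation=2)[:,:,::-1],alpha=1.4))
E
```

```text
t 67.45 pos [ 0.4933 -0.2081  0.3189] yaw 0.481 q1,6 [-0.55  2.11] F [-0.2 -0.8  0.3] w 0.051 
 NEED [-3.2  -2.09  1.37] turn 0
[[311.45875065 191.75290695]] [[247.47614168 194.86680317]]
```

View pics/st9.png

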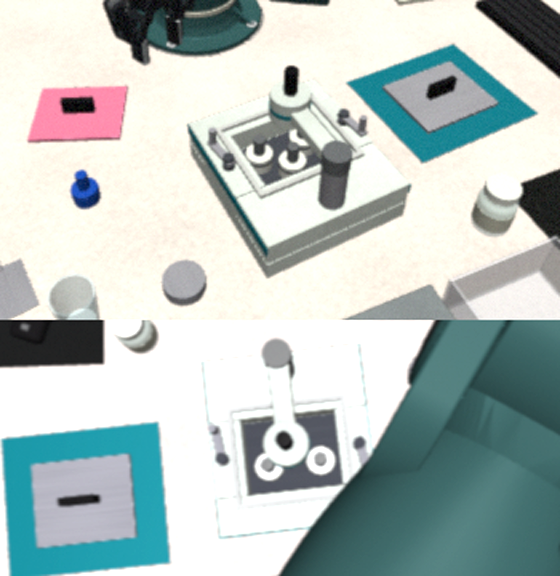

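The final views show the head over the chamber, with its handle at scene (312,193) against (311.5,192) predicted. All the cups are inside, the plate is on the mat, and the decoys haven't moved. I'll hand in.

```bash
python3 -c "
from bench import robot
print(robot.close_job())"
```

```text
the job is handed in; nothing more can be done
None
```

I did every step of the task in the order asked and handed the job in at about 67 s, well under the 210 s limit.

- **Head out:** I swung the head aside to about 1.82 rad.
- **Tabs:** both tabs are turned aside, to about +1.7 rad each.
- **Plate:** it lies flat on the teal mat, handle up.
- **Sample holders:** there were three white ones, and all three stand in the open chamber.
- **Head back:** I swung the head back until it stopped moving, with about 6 N of reaction.

In the last pictures the head's handle was within about 1.5 pixels of where its stop position should appear in both views. The plate was flat inside the mat, and the scene view showed no white holder left on the desk. The blue and pink look-alikes, beaker, jar and disc looked unmoved.

- **Holders under the head:** I confirmed all three upright just before swinging the head back; in the last views the head partly hides one of them.
- **Top view:** the arm covered the right side of the desk in the final top picture, so the check there rests on the scene view alone.
- **Tool tilt:** the tool leaned by 2–3° during the run. I saw no effect on how the plate or holders ended up.

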